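Put the spectrometer kit away and chock the sample bottles

ROBOT

A 6-joint arm with a two-finger parallel gripper is mounted at the origin on the work surface. World frame = base frame: x ahead of the robot, y to its left, z up, the work surface at z = 0. Lengths are in m, angles in degrees, forces in N, time in s.
With the tool pointing down it reaches from about 0.35 to 0.725 m from the base axis. Payload 6 kg.
Tool frame: the origin (TCP) lies at the very end of the fingers, on their centre line; the grasp point (between the pads) lies 19 mm behind it; z points along the fingers, y is the line along which they close (so a half turn about z gives the same grasp; the last joint's range is limited). The gripper opens to 85 mm and grips with 20 to 120 N. Pads are 22 mm wide; open, the fingers measure 114 mm over their backs; the gripper's body (76 mm by 85 mm) begins 54 mm behind the grasp point. The pads swing forward as they close: fully open they stand 13 mm farther back than shut.
Start: joints at [-54.505, 2.303, 4.859, 0, -92.561, -19.12], TCP at [0.169, -0.576, 0.194] pointing down, gripper open.
Joint ranges: [-146.85, 146.85], [-73.84, 115.35], [-62.03, 85.46], [-188.31, 113.3], [-161.28, -10.13], [-171.36, 171.36]. Speed limits (degrees/s): [147.25, 147.25, 172.46, 180, 180, 180].

INTERFACE

Orientations are given as [roll, pitch, yaw] about the fixed x, y, z axes, in that order (R = Rz(yaw) Ry(pitch) Rx(roll)).
In Python, from workcell import monitor, eyes, robot gives the robot as it stands. The module is installed in compiled form; this text tells all that it offers.
- The arm moves only by the tool drive_tool, never from a script. Its argument "series" is a list of rows, each an object with "xyz": the shift along the tool's x, y, z in units of 30 mm (1.0 is 30 mm), a list of three; "twist": the turn about the tool's z in degrees; "claw": the opening, from -1 (shut) to 1 (fully open). In form: [{"xyz": [x, y, z], "twist": twist, "claw": claw}, ...]. A call has 1 to 20 rows; each row is the pose to reach, as a shift and turn from the pose commanded when the call began, along the tool's axes at that moment; what a row does not reach only later rows make up. A row lasts 1/10 s, in which the tool goes at most 50 mm and 8.59 degrees, less where a joint would pass 70% of its speed; a pose out of reach is approached as far as the arm can. A call with a gripper value outside its range is refused whole. The fingers move at their own pace and stop on an object; "squeeze" is the grip in N (left out, the last holds). Time passes only in rows, so rows that repeat a pose let the fingers close. It gives the time, the measured TCP pose, the force, the opening and the grip force at its end, in the units of the state.
- monitor.get_state(): the state, without advancing time (a new reading comes with each control period).
- eyes.get_image(name): name is "scene" or "top"; returns a dict with "pixels" (480x640x3 uint8, red, green, blue), "z_map" (480x640 float32, m along the optical axis (not along the pixel's ray), 0 where there is no reading), "intrinsics" (3x3 intrinsics, pixels), "world_to_cam" (4x4, takes a point from world to camera coordinates). Camera axes: x right, y up, looking along -z (the intrinsics and any distortion apply to the point x, -y, -z); pixel columns grow to the right and rows downward; lengths in m; the calibration is good to about 2 mm. A picture is of the moment at which its call begins.
- robot.sign_off(): hands the job in; it is judged then, once.
The state is a dict: "t": time; "joints": joint angles; "qd": joint speeds; "tau": joint torques, N m; "eef_pos": TCP position; "orientation": TCP orientation; "ft_force": force on the tool from outside, world axes, zero at the start; "ft_torque": the same for the moment, N m; "gripper_width": finger opening in m; "grasp_force": force on a finger pad.
Only numpy, scipy, OpenCV 4.12 (cv2) and the standard library are available. Lean on these libraries where they do the work, as an engineer would, in place of code of your own. Each camera call takes 0.05 s, during which the arm holds its last target. There are 200 camera calls.

TASK

Put the spectrometer kit away: the round reference disc flat in the middle of the round dark steel dish, and the square cell holder flat in the middle of the square dark steel tray. On the grey bottle tray lay both bottles on their sides parallel to the raised stop and centred along it, the large bottle close up against the stop and the small one close up beside it, then set the rubber chock flat, lengthwise, close up against the small bottle, so that the row cannot roll apart. Leave the beaker and the small screwdriver as they are, and let go of everything.

Things in the scene. Friction and masses are not known exactly. Their poses are not given: they have to be found in the camera images.
- large_bottle: Large sample bottle, amber glass with white cap and paper label, diameter 40, length 54 (the last 14 is the cap, diameter 35), about 85 g, lying on its side. Origin: mid-length, on the axis; x runs along the axis towards the cap (the frame turns as it rolls, x stays level). Both ends are flat: it can be gripped end to end from above. It rolls freely when pushed
- small_bottle: Small sample bottle, amber glass with white cap and paper label, diameter 26, length 54 (the last 14 is the cap, diameter 23), about 40 g, lying on its side. Origin: mid-length, on the axis; x runs along the axis towards the cap (the frame turns as it rolls, x stays level). Both ends are flat: it can be gripped end to end from above. It rolls freely when pushed
- chock: Chock: black rubber bar, 56 long (its x) by 24 wide (its y) by 16 high, about 50 g. Origin: centre of its underside, z up.
- reference_disc: Reference disc: black cylinder with a white face on top, diameter 46, height 22, about 70 g. Origin: centre of its underside, z up.
- cell_holder: Cell holder: square aluminium block 44 x 44 (x, y along its sides), height 22, with a small dark square well marked on top, about 100 g. Origin: centre of its underside, z up.
- bottle_tray: Bottle tray, grey plastic with black mat, fixed, left or right on the bench: flat plate 140 (its x, -75 to +65) by 110 (its y), top 6 above the origin. Stop: wall along y at the +x end, inner face at x = +55, 10 thick, top 22 above the origin; other sides open. Bottles and chock lie along y, the row running from the stop towards -x. Origin: on the underside, y = 0 midway along the stop.
- round_dish: Round dark steel dish, fixed: outer diameter 72, inner 64, floor 3 above its origin, rim 8 above its origin. Origin: centre of its underside, z up.
- square_tray: Square dark steel tray, fixed: outer 70 x 70, inner 62 x 62 (x, y along its sides), floor 3 above its origin, rim 8 above its origin. Origin: centre of its underside, z up.
- beaker: Bystander: small clear beaker standing upright among the things, diameter 42, height 52, light. Origin: centre of its underside. Not to be disturbed.
- trim_driver: Bystander: small screwdriver with black handle lying flat, about 85 long (x from -43 at the handle's end to +42 at the tip), 15 wide, 13 high. Origin: at its underside, near mid-length. Not to be disturbed.
Not all that is in view belongs to the job. What is shaped like the reference_disc but turquoise is not meant. Of the things that look like the chock, take the one that is farthest from the robot's base at the start.

How it is judged:
By the outcome, as a careful person would: the job done as asked, in the order asked, and still so for the second after the job is handed in, with the robot touching nothing.
It also fails if it takes over 128 s, if anything falls off the work surface, if the arm or the gripper's body presses on something with over 40 N, if the wrist force passes 120 N, or if a joint passes its speed limit or range.

## Working session

There is one attempt and no reset: what is moved stays moved. The work goes in short steps, Python scripts to look and compute and a tool call to move; the robot and the scene stay as the last step left them, time stands still between calls to the robot, and variables do not carry over. Pictures are saved under pics/ and viewed, at most 14 in all, crops included, and the job is handed in when it is done.

Besides the shell and the picture viewer there is one more tool, called as name(argument=value, ...) on one line, values as JSON. drive_tool: Moves the arm, as the interface text tells. Its arguments: {"type":"object","properties":{"series":{"type":"array"},"squeeze":{"type":"number"}},"required":["series"]}

```bash
mkdir -p pics
cat > h.py <<'E'
import numpy as np, cv2
from workcell import monitor, eyes, robot
def grab(n,tag):
    im=eyes.get_image(n); cv2.imwrite(f'pics/{tag}.png',im['pixels'][:,:,::-1]); np.savez(f'{tag}.npz',**im); return im
def world(im):
    K=im['intrinsics'];z=im['z_map'];v,u=np.mgrid[:480,:640]
    x=(u-K[0,2])/K[0,0]*z;y=(v-K[1,2])/K[1,1]*z
    P=np.stack([x,-y,-z,np.ones_like(z)],-1)
    return (P@np.linalg.inv(im['world_to_cam']).T)[...,:3]
E
python3 - <<'E'
from h import *
for n in('top','scene'):
    im=grab(n,n+'0'); print(im['intrinsics'],im['world_to_cam'], im.keys())
print(monitor.get_state())
E
```

```text
[[540.79680979   0.         316.23190976]
 [  0.         540.79680979 235.49878974]
 [  0.           0.           1.        ]] [[-0.00965124 -0.99987942 -0.01216518  0.01971553]
 [ 0.99901462 -0.01016851  0.04320181 -0.50862654]
 [-0.04332031 -0.01173624  0.9989923  -0.89624177]
 [ 0.          0.          0.          1.        ]] dict_keys(['pixels', 'z_map', 'intrinsics', 'world_to_cam'])
[[439.01462776   0.         320.7241108 ]
 [  0.         439.01462776 237.81508611]
 [  0.           0.           1.        ]] [[-0.86218272  0.50638168 -0.01478355  0.42976677]
 [-0.34799671 -0.5707992   0.74369789  0.12584489]
 [ 0.36815654  0.6463481   0.66835237 -0.90853372]
 [ 0.          0.          0.          1.        ]] dict_keys(['pixels', 'z_map', 'intrinsics', 'world_to_cam'])
{'t': 0.1, 'joints': array([-5.45041808e+01,  2.33780722e+00,  4.80663100e+00, -2.42215158e-02,
       -9.25625178e+01, -1.91204944e+01]), 'qd': array([ 0.00184162, -0.10605696,  0.16736749,  0.07289877,  0.08601839,
        0.09146633]), 'tau': array([-4.82604883e-03, -3.69350767e+01,  3.48278904e+01,  6.95165724e+00,
       -4.53800472e-03,  1.33400714e-06]), 'eef_pos': array([ 0.16912877, -0.5752846 ,  0.1930367 ]), 'orientation': array([ 1.79903549e+02, -7.82590809e-03, -1.63623605e+02]), 'ft_force': array([0.76428959, 0.32725439, 0.70817882]), 'ft_torque': array([-0.00951656,  0.02065642,  0.00734983]), 'grasp_force': 0.0, 'gripper_width': 0.0853301225828367}
```

View pics/top0.png

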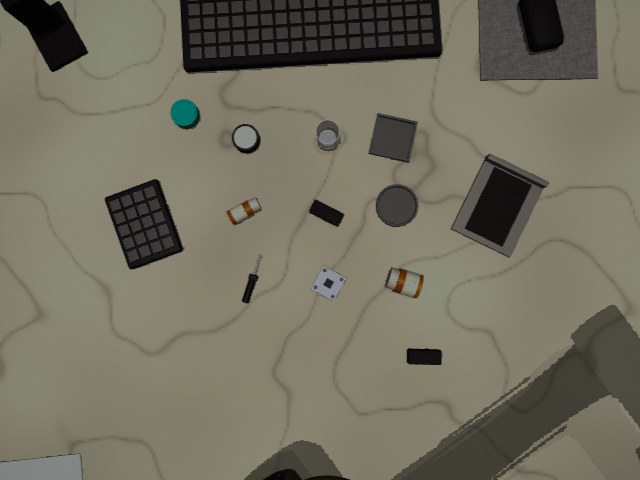

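View pics/scene0.png

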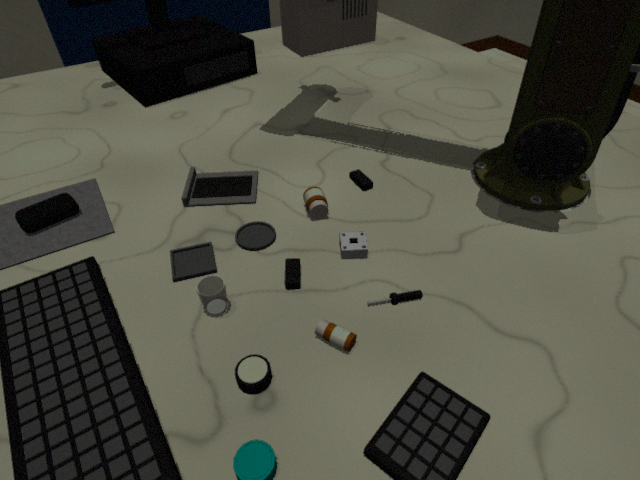

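The top view shows these:

| Thing | Pixel |
|---|---|
| White-faced disc | (245,138) |
| Turquoise disc, not meant | (185,113) |
| Chock-like bar, far | (326,212) |
| Chock-like bar, near | (424,356) |
| Cell holder | (329,283) |
| Large bottle | (405,282) |
| Small bottle | (244,210) |
| Square tray | (394,138) |
| Dish | (397,205) |
| Bottle tray, stop at its upper right edge | (500,205) |
| Beaker | (328,135) |
| Screwdriver | (252,280) |

I choose the white disc and the far bar at (326,212). The scene view agrees with this.

```bash
cat > m.py <<'E'
from h import *
def comps(im,hmin=0.0025,amin=60):
    W=world(im); m=((W[...,2]>hmin)&(W[...,2]<0.1)&(im['z_map']>0)).astype(np.uint8)
    n,l,s,c=cv2.connectedComponentsWithStats(m,connectivity=4)
    for i in range(1,n):
        if s[i,4]<amin: continue
        P=W[l==i]; zt=np.percentile(P[:,2],95)
        Q=P[P[:,2]>zt-0.004]
        r=cv2.minAreaRect((P[:,:2]*1000).astype(np.float32)); q=cv2.minAreaRect((Q[:,:2]*1000).astype(np.float32))
        print(c[i].round(),s[i,4],'zt %.1f'%(zt*1e3),'all',np.round(r[0],1),np.round(r[1],1),round(r[2],1),'| top',np.round(q[0],1),np.round(q[1],1),round(q[2],1))
E
python3 - <<'E'
from m import *
im=dict(np.load('top0.npz')); W=world(im)
for v,u in((250,200),(320,300),(100,300),(300,480),(180,290)): print(u,v,W[v,u].round(4))
comps(im)
p=im['pixels'][90:330,160:560]; cv2.imwrite('pics/c0.png',cv2.resize(p,(800,480),interpolation=cv2.INTER_CUBIC)[:,:,::-1])
E
```

```text
200 250 [0.4866 0.2122 0.0024]
300 320 [ 0.3667  0.0436 -0.0009]
300 100 [ 0.7433  0.0405 -0.0026]
480 300 [ 3.978e-01 -2.599e-01 -2.000e-04]
290 180 [ 0.6047  0.0587 -0.0009]
[51. 31.] 2919 zt 88.1 all [858.1 461.5] [104.1  71.1] 28.9 | top [869.7 467.5] [ 4.6 50.2] 27.7
[306.  32.] 16658 zt 25.1 all [851.4  23.8] [450.6 121.5] 89.4 | top [861.3  20.9] [116.9 434.4] 2.6
[542.  24.] 1971 zt 33.7 all [ 870.3 -383.8] [100.3  92.2] 11.3 | top [ 861.4 -368.1] [80.4 51.6] 10.8
[185. 113.] 655 zt 24.0 all [718.  235.2] [45.7 45.1] 14.0 | top [718.  235.3] [43.8 44.5] 62.9
[393. 137.] 496 zt 9.4 all [ 675.1 -117.4] [70.3 70.9] 77.3 | top [ 675.  -117.4] [70.2 70.4] 77.2
[327. 132.] 451 zt 52.0 all [675.5  -5.6] [40.5 39.9] 56.3 | top [675.5  -5.6] [40.5 39.9] 56.3
[246. 138.] 635 zt 23.8 all [674.7 132.1] [45.4 45.1] 70.3 | top [674.6 132.2] [44.3 44.1] 1.1
[499. 204.] 5241 zt 19.9 all [ 556. -293.] [111.5 141. ] 63.1 | top [ 614.1 -321.6] [109.1  11.4] 63.2
[144. 224.] 4405 zt 21.2 all [533.3 308.5] [135.1  99. ] 19.8 | top [531.5 304.6] [126.   90.5] 19.3
[397. 205.] 470 zt 9.0 all [ 559.1 -121.3] [70.5 71. ] 44.1 | top [ 559.2 -122.1] [70.7 70.3] 15.8
[243. 210.] 498 zt 26.7 all [553.3 137.1] [28.4 56.1] 29.6 | top [552.8 135.7] [19.4 53.8] 29.5
[326. 213.] 490 zt 17.2 all [546.7  -2.2] [55.7 25. ] 62.7 | top [547.2  -2.6] [55.5 23.5] 62.9
[251. 283.] 283 zt 13.8 all [438.3 121.9] [14.5 85.3] 69.2 | top [437.5 122.5] [13.9 81.9] 68.5
[328. 283.] 711 zt 23.5 all [430.1  -4.5] [44.4 44.3] 62.8 | top [429.8  -4.7] [43.6 43.6] 62.6
[405. 282.] 831 zt 39.7 all [ 429.4 -132.4] [60.2 40.4] 72.8 | top [ 431.  -130.1] [53.7 26.8] 72.1
[424. 356.] 540 zt 17.2 all [ 306.3 -164.1] [59.1 24.9] 89.2 | top [ 306.  -162.3] [54.8 23.4] 88.6
[326. 478.] 107 zt 12.3 all [107.6   0.7] [66.3  5.6] 88.9 | top [108.4   0.8] [ 3.6 49.4] 0.0
```

View pics/c0.png

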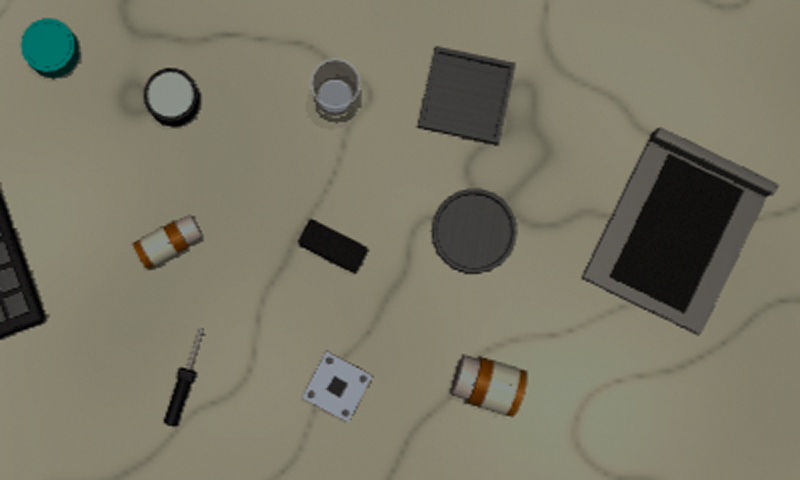

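Crop check: the white-faced disc is at crop (171,96), the far bar at (333,246) and the stop on the bottle tray's upper right edge. Sizes and heights match to about 2 mm. I'll start with the disc.

```bash
echo '[169,-576,194,-163.6]' > cmd.json
cat > plan.py <<'E'
# usage: plan.py x y z yaw [x y z yaw ...] (mm,deg): rows relative to commanded pose; stores last as commanded
import sys,json,numpy as np
c=json.load(open('cmd.json')); a=list(map(float,sys.argv[1:]))
t=np.radians(c[3]); R=np.array([[np.cos(t),np.sin(t),0],[np.sin(t),-np.cos(t),0],[0,0,-1]])
for i in range(0,len(a),4):
    s=np.round(R.T@(np.array(a[i:i+3])-c[:3])/30,2); w=round((c[3]-a[i+3]+180)%360-180,1)
    print(s.tolist(),w,'rows>=',int(np.ceil(max(np.linalg.norm(s)*30/50,abs(w)/8.59))))
n=(R@(s*30)+c[:3]).tolist()+[c[3]-w]; json.dump(n,open('cmd.json','w'))
E
python3 plan.py 675 132 130 -163.6 675 132 60 -163.6
```

```text
[-22.84, 17.88, 2.13] 0.0 rows>= 18
[-22.84, 17.88, 4.47] 0.0 rows>= 18
```

drive_tool(series=[{"xyz": [-22.84,17.88,2.13],"twist": 0,"claw": 1},{"xyz": [-22.84,17.88,2.13],"twist": 0,"claw": 1},{"xyz": [-22.84,17.88,2.13],"twist": 0,"claw": 1},{"xyz": [-22.84,17.88,2.13],"twist": 0,"claw": 1},{"xyz": [-22.84,17.88,2.13],"twist": 0,"claw": 1},{"xyz": [-22.84,17.88,2.13],"twist": 0,"claw": 1},{"xyz": [-22.84,17.88,2.13],"twist": 0,"claw": 1},{"xyz": [-22.84,17.88,2.13],"twist": 0,"claw": 1},{"xyz": [-22.84,17.88,2.13],"twist": 0,"claw": 1},{"xyz": [-22.84,17.88,2.13],"twist": 0,"claw": 1},{"xyz": [-22.84,17.88,2.13],"twist": 0,"claw": 1},{"xyz": [-22.84,17.88,2.13],"twist": 0,"claw": 1},{"xyz": [-22.84,17.88,2.13],"twist": 0,"claw": 1},{"xyz": [-22.84,17.88,2.13],"twist": 0,"claw": 1},{"xyz": [-22.84,17.88,2.13],"twist": 0,"claw": 1},{"xyz": [-22.84,17.88,2.13],"twist": 0,"claw": 1},{"xyz": [-22.84,17.88,2.13],"twist": 0,"claw": 1},{"xyz": [-22.84,17.88,2.13],"twist": 0,"claw": 1},{"xyz": [-22.84,17.88,2.13],"twist": 0,"claw": 1},{"xyz": [-22.84,17.88,4.47],"twist": 0,"claw": 1}], squeeze=30)

```text
t: 2.1
eef_pos: [0.6797, 0.1334, 0.0874]
orientation: [-179.9, 0.7, -163.6]
ft_force: [1.6, -0.0, 2.4]
gripper_width: 0.0853
grasp_force: 0.0
```

drive_tool(series=[{"xyz": [0,0,0],"twist": 0,"claw": 1},{"xyz": [0,0,0],"twist": 0,"claw": 1},{"xyz": [0,0,0],"twist": 0,"claw": 1}])

```text
t: 2.4
eef_pos: [0.6765, 0.1317, 0.0832]
orientation: [-180.0, 0.2, -163.6]
ft_force: [0.5, 0.6, -0.4]
gripper_width: 0.0853
grasp_force: 0.0
```

Run:
```python
from m import *
s=monitor.get_state();print(s['eef_pos'],s['orientation'],s['joints'],s['gripper_width'],s['t'])
im=grab('top','t1'); im2=grab('scene','s1');comps(im)
```

```text
[0.6764741  0.13173853 0.08322814] [-179.9625168     0.20064629 -163.64405706] [ 2.76302422e+01  1.63040009e+01  8.94220035e+00  7.66521521e-02
 -8.24487600e+01 -1.01284312e+02] 0.08532512975168872 2.4
[35. 11.] 830 zt 95.9 all [883.8 462. ] [34.9 69.1] 69.5 | top [868.4 469.5] [ 4.8 43.4] 28.7
[334.  30.] 12974 zt 25.0 all [855.  -13.6] [114.4 374.7] 0.4 | top [850.9 -12.1] [369.4 111.7] 89.2
[542.  24.] 1954 zt 33.7 all [ 862.7 -373.9] [99.1 82.1] 6.7 | top [ 860.7 -368.3] [78.8 51.8] 10.5
[394. 136.] 512 zt 9.2 all [ 675.2 -118.4] [71.9 71.2] 76.9 | top [ 675.2 -117.5] [70.  70.9] 77.0
[327. 132.] 481 zt 51.9 all [676.   -5.6] [40.5 40.7] 89.6 | top [676.3  -5.7] [40.5 40.2] 89.5
[246. 138.] 634 zt 24.0 all [674.3 131.8] [44.9 45.1] 43.9 | top [674.3 132.2] [44.8 44.1] 2.3
[499. 204.] 5278 zt 20.1 all [ 556.  -292.9] [111.2 140.6] 63.3 | top [ 613.8 -321.9] [110.2  10.9] 63.1
[144. 224.] 4415 zt 21.1 all [532.3 307.8] [134.6  99.4] 20.5 | top [531.8 305.8] [124.9  90.1] 19.4
[397. 204.] 418 zt 8.7 all [ 559.2 -121.9] [70.7 70.8] 19.0 | top [ 559.4 -121.8] [70.1 70.7] 18.1
[244. 210.] 497 zt 26.3 all [553.2 135.8] [26.6 54.2] 30.9 | top [551.6 135. ] [20.8 53.9] 26.1
[326. 213.] 488 zt 17.3 all [547.3  -2.6] [55.7 24.2] 62.3 | top [547.2  -2.6] [55.5 23.4] 62.8
[251. 283.] 280 zt 13.6 all [438.4 122.4] [13.9 84.5] 70.5 | top [431.9 124.8] [13.9 69.8] 69.5
[328. 283.] 710 zt 23.7 all [429.2  -4.5] [43.9 45.2] 61.7 | top [429.7  -4.6] [43.6 43.7] 62.7
[405. 282.] 830 zt 39.6 all [ 430.3 -129.5] [54.4 40.3] 72.8 | top [ 431.  -130.6] [52.4 27.2] 71.0
[424. 356.] 535 zt 17.4 all [ 305.8 -164.2] [59.3 25.3] 86.9 | top [ 306.4 -162.3] [55.4 24.1] 86.8
[327. 478.] 109 zt 12.5 all [107.4   1.6] [68.1  6.2] 89.5 | top [108.7   2.5] [ 3.6 46.2] 0.0
```

View pics/s1.png

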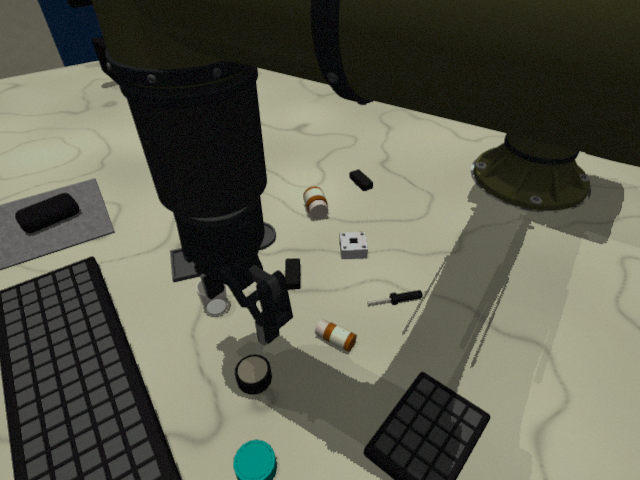

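The gripper is above the disc, which is at (254,373), and the beaker at (213,297) looks undisturbed. I'll check that the TCP projection agrees with the calibration.

```bash
python3 - <<'E'
from h import *
a=[]
for n in('t1','s1'):
    im=dict(np.load(n+'.npz'));p=im['pixels'].copy()
    t=np.radians(-163.6);y=np.array([np.sin(t),-np.cos(t),0]);c=np.array([.6765,.1317,.083])
    for k,col in((0,(255,0,0)),(.0425,(0,255,0)),(-.0425,(0,255,0))):
        q=im['world_to_cam']@np.r_[c+k*y+[0,0,.013*(k!=0)],1];q=im['intrinsics']@(q[:3]*[1,-1,-1]);q=q[:2]/q[2];print(n,k,q.round())
        cv2.circle(p,tuple(int(v) for v in q),2,col,-1)
    a.append(p)
u=np.hstack([cv2.resize(a[0][60:260,140:340],(400,400)),cv2.resize(a[1][250:450,160:360],(400,400))]);cv2.imwrite('pics/p1.png',u[:,:,::-1])
E
python3 - <<'E'
import json;json.dump([675,132,80,-163.6],open('cmd.json','w'))
E
```

```text
t1 0 [240. 127.]
t1 0.0425 [212. 133.]
t1 -0.0425 [265. 117.]
s1 0 [246. 342.]
s1 0.0425 [269. 357.]
s1 -0.0425 [222. 316.]
```

View pics/p1.png

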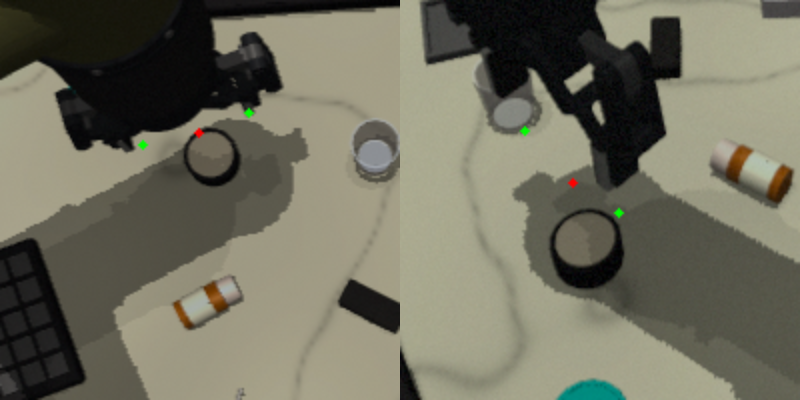

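The projected fingertip positions sit slightly off the visible fingers, so I'll check them by depth.

Run:
```python
from h import *
t=np.radians(-163.6);X=np.array([np.cos(t),np.sin(t)]);Y=np.array([np.sin(t),-np.cos(t)]);c=np.array([.6765,.1317])
for n in('t1','s1'):
    im=dict(np.load(n+'.npz'));W=world(im);d=W[...,:2]-c
    a=d@X;b=d@Y;z=W[...,2]
    m=(abs(a)<.06)&(abs(b)<.08)&(z>.06)&(z<.22)
    print(n,m.sum())
    for z0 in np.arange(.06,.2,.01):
        k=m&(z>=z0)&(z<z0+.01)
        for s in(k&(b>0),k&(b<0)):
            if s.sum()>3: print('%.2f'%z0,s.sum(),'a %.0f..%.0f b %.0f..%.0f'%tuple(1e3*np.array([a[s].min(),a[s].max(),b[s].min(),b[s].max()])))
```

```text
t1 916
0.13 6 a 2..12 b 45..49
0.13 5 a 12..12 b -47..-41
0.14 22 a 4..13 b 45..58
0.14 17 a 8..13 b -54..-42
0.15 12 a 8..13 b 45..57
0.15 14 a 8..13 b -53..-41
0.16 15 a 9..13 b 45..51
0.16 12 a -3..12 b -54..-41
0.17 22 a -3..15 b 46..66
0.17 33 a -8..15 b -58..-41
0.18 152 a -7..15 b 47..76
0.18 149 a -11..15 b -72..-40
0.19 76 a 5..19 b 29..75
0.19 123 a -15..19 b -71..-22
0.20 59 a 5..19 b 30..74
0.20 94 a -11..19 b -70..-17
s1 2631
0.13 14 a -11..-5 b 45..50
0.13 56 a -11..10 b -50..-42
0.14 104 a -11..7 b 43..57
0.14 125 a -11..11 b -49..-41
0.15 103 a -11..7 b 42..58
0.15 107 a -11..9 b -49..-41
0.16 71 a -11..-4 b 43..57
0.16 98 a -11..5 b -49..-41
0.17 32 a -13..-7 b 45..56
0.17 96 a -13..3 b -67..-41
0.18 307 a -14..12 b 37..75
0.18 73 a -14..-6 b -74..-34
0.19 400 a -17..12 b 24..75
0.19 74 a -17..-7 b -73..-7
0.20 378 a -17..13 b 17..73
0.20 94 a -17..-10 b -72..-8
```

drive_tool(series=[{"xyz": [0,0,0.67],"twist": 0,"claw": 1},{"xyz": [0,0,1.33],"twist": 0,"claw": 1},{"xyz": [0,0,1.33],"twist": 0,"claw": 1},{"xyz": [0,0,1.33],"twist": 0,"claw": 1}])

```text
t: 2.9
eef_pos: [0.6759, 0.1321, 0.0417]
orientation: [-180.0, 0.1, -163.6]
ft_force: [-0.1, -0.5, -0.4]
gripper_width: 0.0858
grasp_force: 0.0
```

```bash
cat > tips.py <<'E'
from h import *
def tips(tag,yaw=None):
    s=monitor.get_state(); t=np.radians(s['orientation'][2]);X=np.array([np.cos(t),np.sin(t)]);Y=np.array([np.sin(t),-np.cos(t)]);c=s['eef_pos'][:2]
    print(s['t'],s['eef_pos'].round(4),s['orientation'].round(1),s['gripper_width'].round(4),s['ft_force'].round(1),s['grasp_force'])
    for n in('top','scene'):
        im=grab(n,tag+n);W=world(im);d=W[...,:2]-c;a=d@X;b=d@Y;z=W[...,2]
        for sg in(1,-1):
            m=(abs(a)<.02)&(b*sg>.03)&(b*sg<.065)&(z>.03)&(z<.25)
            if m.sum()>5: print(n,sg,'lowest z',np.sort(z[m])[[0,2,5]].round(4),'b',np.percentile(b[m],[2,98]).round(4))
E
python3 - <<'E'
from tips import *
tips('q')
E
```

```text
Traceback (most recent call last):
  File "tips.py", line 4, in tips
    print(s['t'],s['eef_pos'].round(4),s['orientation'].round(1),s['gripper_width'].round(4),s['ft_force'].round(1),s['grasp_force'])
                                                                 ^^^^^^^^^^^^^^^^^^^^^^^^
AttributeError: 'float' object has no attribute 'round'
```

```bash
sed -i "s/s\['gripper_width'\].round(4)/round(s['gripper_width'],4)/" tips.py
python3 - <<'E'
from tips import *
tips('q')
E
```

```text
2.9 [0.6759 0.1321 0.0417] [-1.800e+02  1.000e-01 -1.636e+02] 0.0858 [-0.1 -0.5 -0.4] 0.0
top 1 lowest z [0.0937 0.096  0.0983] b [0.0334 0.0647]
top -1 lowest z [0.091  0.0967 0.0998] b [-0.0643 -0.0311]
scene 1 lowest z [0.0931 0.0954 0.0961] b [0.0312 0.0641]
scene -1 lowest z [0.0914 0.0938 0.0945] b [-0.0541 -0.0328]
```

drive_tool(series=[{"xyz": [0,0,0],"twist": 0,"claw": 0.08},{"xyz": [0,0,0],"twist": 0,"claw": 0.08},{"xyz": [0,0,0],"twist": 0,"claw": 0.08},{"xyz": [0,0,0],"twist": 0,"claw": 0.08},{"xyz": [0,0,0],"twist": 0,"claw": 0.08}])

```text
t: 3.5
eef_pos: [0.6753, 0.1322, 0.0402]
orientation: [180.0, -0.0, -163.6]
ft_force: [-0.1, 0.5, 0.7]
gripper_width: 0.0463
grasp_force: 0.0
```

```bash
sed -i 's/b\*sg>.03/b*sg>.015/' tips.py
python3 - <<'E'
from tips import *
tips('r')
a=cv2.imread('pics/rscene.png')[250:450,160:360];b=cv2.imread('pics/rtop.png')[60:260,140:340]
cv2.imwrite('pics/r.png',cv2.resize(np.hstack([a,b]),(800,400)))
E
```

```text
3.5 [0.6753 0.1322 0.0402] [ 180.    -0.  -163.6] 0.0463 [-0.1  0.5  0.7] 0.0
top 1 lowest z [0.0806 0.0846 0.0858] b [0.0251 0.0642]
top -1 lowest z [0.0797 0.0859 0.0881] b [-0.0638 -0.0206]
scene 1 lowest z [0.0797 0.0813 0.0827] b [0.018  0.0638]
scene -1 lowest z [0.0795 0.0804 0.0809] b [-0.0529 -0.0162]
```

View pics/r.png

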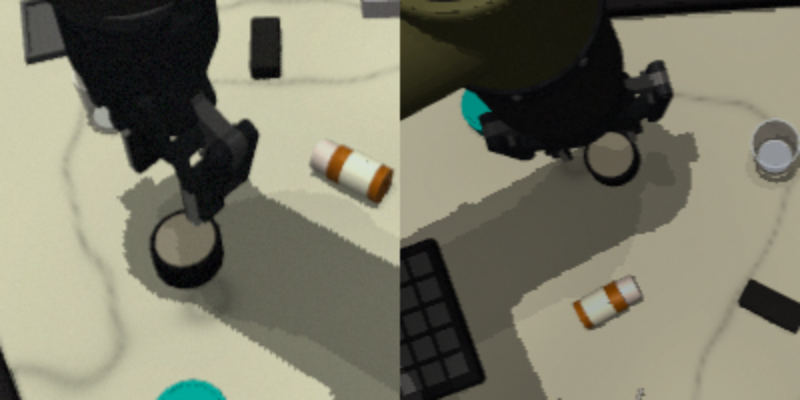

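Both cameras show the real fingertips about 37 mm above the reported TCP, even after allowing for the pad swing. I'll descend in steps, checking with depth and force.

drive_tool(series=[{"xyz": [0,0,0],"twist": 0,"claw": 1},{"xyz": [0,0,0],"twist": 0,"claw": 1},{"xyz": [0,0,0],"twist": 0,"claw": 1},{"xyz": [0,0,0],"twist": 0,"claw": 1},{"xyz": [0,0,0.4],"twist": 0,"claw": 1},{"xyz": [0,0,0.8],"twist": 0,"claw": 1},{"xyz": [0,0,1.0],"twist": 0,"claw": 1},{"xyz": [0,0,1.0],"twist": 0,"claw": 1},{"xyz": [0,0,1.0],"twist": 0,"claw": 1}])

```text
t: 4.5
eef_pos: [0.6753, 0.1321, 0.01]
orientation: [-180.0, -0.0, -163.6]
ft_force: [0.3, 0.1, 0.5]
gripper_width: 0.0855
grasp_force: 0.0
```

Run:
```python
from tips import *
tips('r2')
a=cv2.imread('pics/r2scene.png')[250:450,160:360];b=cv2.imread('pics/r2top.png')[60:260,140:340]
cv2.imwrite('pics/r2.png',cv2.resize(np.hstack([a,b]),(800,400)))
```

```text
4.5 [0.6753 0.1321 0.01  ] [-180.    -0.  -163.6] 0.0855 [0.3 0.1 0.5] 0.0
top 1 lowest z [0.0593 0.0635 0.0656] b [0.0334 0.0648]
top -1 lowest z [0.0645 0.0659 0.0684] b [-0.0643 -0.0255]
scene 1 lowest z [0.0615 0.0633 0.0649] b [0.0191 0.0638]
scene -1 lowest z [0.0603 0.061  0.0615] b [-0.0505 -0.0301]
```

View pics/r2.png

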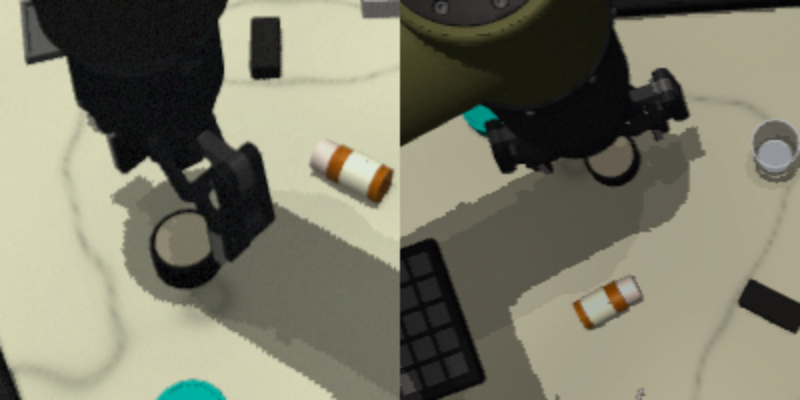

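Confirmed: tips at z≈61 mm with a reported TCP of 10 mm. I'll go on down to reported z = -31 mm and grip the disc.

drive_tool(series=[{"xyz": [0,0,0.5],"twist": 0,"claw": 1},{"xyz": [0,0,1.0],"twist": 0,"claw": 1},{"xyz": [0,0,1.37],"twist": 0,"claw": 1},{"xyz": [0,0,1.37],"twist": 0,"claw": 1},{"xyz": [0,0,1.37],"twist": 0,"claw": 0.3},{"xyz": [0,0,1.37],"twist": 0,"claw": -0.2},{"xyz": [0,0,1.37],"twist": 0,"claw": -0.2},{"xyz": [0,0,1.37],"twist": 0,"claw": -0.2},{"xyz": [0,0,1.37],"twist": 0,"claw": -0.2},{"xyz": [0,0,1.37],"twist": 0,"claw": -0.2}], squeeze=30)

```text
t: 5.6
eef_pos: [0.6761, 0.1324, -0.0297]
orientation: [-180.0, 0.1, -163.6]
ft_force: [0.6, 0.9, 5.3]
gripper_width: 0.0447
grasp_force: 31.1
```

```bash
echo '[675,132,-31,-163.6]'>cmd.json
python3 - <<'E'
from tips import *
tips('r3')
a=cv2.imread('pics/r3scene.png')[250:450,160:360];cv2.imwrite('pics/r3.png',cv2.resize(a,(600,600)))
E
python3 plan.py 675 132 50 -163.6 559 -121.7 50 -163.6 559 -121.7 0 -163.6
```

```text
5.6 [ 0.6761  0.1324 -0.0297] [-1.800e+02  1.000e-01 -1.636e+02] 0.0447 [0.6 0.9 5.3] 31.122536659240723
top 1 lowest z [0.0311 0.0339 0.0393] b [0.0276 0.0642]
top -1 lowest z [0.0304 0.0337 0.0368] b [-0.064  -0.0213]
scene 1 lowest z [0.0303 0.0305 0.031 ] b [0.0193 0.063 ]
scene -1 lowest z [0.0301 0.0306 0.0309] b [-0.0469 -0.0164]
[0.0, 0.0, -2.7] 0.0 rows>= 2
[6.1, -7.02, -2.7] 0.0 rows>= 6
[6.1, -7.02, -1.03] 0.0 rows>= 6
```

View pics/r3.png

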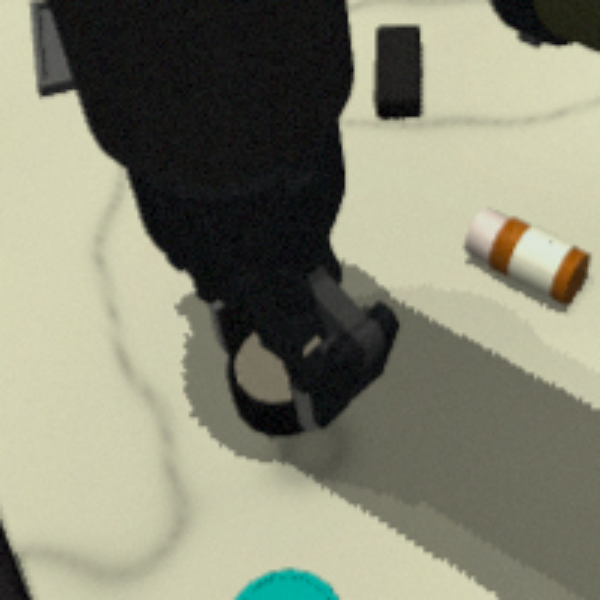

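The disc is gripped, with the finger at crop (315,430). Next I'll check the fingertip height against the table and lift.

Run:
```python
from h import *
t=np.radians(-163.6);X=np.array([np.cos(t),np.sin(t)]);Y=np.array([np.sin(t),-np.cos(t)]);c=np.array([.6755,.1322])
im=dict(np.load('r3scene.npz'));W=world(im)
for u,v in((265,393),(266,390),(264,388),(263,393),(268,388),(275,378)):
    w=W[v,u];print(u,v,w.round(4),((w[:2]-c)@X).round(4),((w[:2]-c)@Y).round(4),im['pixels'][v,u])
```

```text
265 393 [6.729e-01 1.568e-01 2.000e-04] -0.0045 0.0244 [82 82 72]
266 390 [0.6734 0.1659 0.0222] -0.0075 0.033 [16 14 16]
264 388 [0.6744 0.1624 0.0224] -0.0075 0.0292 [35 35 34]
263 393 [0.6767 0.1617 0.0114] -0.0095 0.0279 [63 66 63]
268 388 [0.6709 0.1675 0.0272] -0.0056 0.0352 [14 14 15]
275 378 [0.6688 0.194  0.0871] -0.011 0.0612 [ 9 13  6]
```

drive_tool(series=[{"xyz": [0,0,-0.5],"twist": 0,"claw": -0.2},{"xyz": [0,0,-1.7],"twist": 0,"claw": -0.2},{"xyz": [0,0,-2.7],"twist": 0,"claw": -0.2},{"xyz": [6.1,-7.02,-2.7],"twist": 0,"claw": -0.2},{"xyz": [6.1,-7.02,-2.7],"twist": 0,"claw": -0.2},{"xyz": [6.1,-7.02,-2.7],"twist": 0,"claw": -0.2},{"xyz": [6.1,-7.02,-2.7],"twist": 0,"claw": -0.2},{"xyz": [6.1,-7.02,-2.7],"twist": 0,"claw": -0.2},{"xyz": [6.1,-7.02,-2.7],"twist": 0,"claw": -0.2},{"xyz": [6.1,-7.02,-2.7],"twist": 0,"claw": -0.2},{"xyz": [6.1,-7.02,-2.7],"twist": 0,"claw": -0.2},{"xyz": [6.1,-7.02,-2.0],"twist": 0,"claw": -0.2},{"xyz": [6.1,-7.02,-1.03],"twist": 0,"claw": -0.2},{"xyz": [6.1,-7.02,-1.03],"twist": 0,"claw": -0.2},{"xyz": [6.1,-7.02,-1.03],"twist": 0,"claw": -0.2},{"xyz": [6.1,-7.02,-1.03],"twist": 0,"claw": -0.2}])

```text
t: 7.3
eef_pos: [0.5604, -0.1211, 0.0019]
orientation: [-179.9, 0.1, -163.6]
ft_force: [0.3, 0.3, -0.1]
gripper_width: 0.0448
grasp_force: 31.0
```

drive_tool(series=[{"xyz": [0,0,0.3],"twist": 0,"claw": -0.2},{"xyz": [0,0,0.6],"twist": 0,"claw": -0.2},{"xyz": [0,0,0.8],"twist": 0,"claw": -0.2},{"xyz": [0,0,0.9],"twist": 0,"claw": -0.2},{"xyz": [0,0,0.93],"twist": 0,"claw": -0.2},{"xyz": [0,0,0.93],"twist": 0,"claw": -0.2},{"xyz": [0,0,0.93],"twist": 0,"claw": -0.2},{"xyz": [0,0,0.93],"twist": 0,"claw": -0.2}])

```text
t: 8.1
eef_pos: [0.5589, -0.1216, -0.0267]
orientation: [-180.0, -0.0, -163.6]
ft_force: [-5.4, 1.9, 8.2]
gripper_width: 0.0445
grasp_force: 31.7
```

Touching the floor (8 N). Release and rise, then on to the cell holder.

```bash
echo '[559,-121.7,-28,-163.6]'>cmd.json; python3 plan.py 559 -121.7 40 -163.6 430 -4.6 40 -117.3 430 -4.6 0 -117.3
```

```text
[0.0, 0.0, -2.27] 0.0 rows>= 2
[3.02, 4.96, -2.27] -46.3 rows>= 6
[3.02, 4.96, -0.93] -46.3 rows>= 6
```

drive_tool(series=[{"xyz": [0,0,0],"twist": 0,"claw": 0.4},{"xyz": [0,0,0],"twist": 0,"claw": 0.4},{"xyz": [0,0,0],"twist": 0,"claw": 0.4},{"xyz": [0,0,-0.4],"twist": 0,"claw": 0.6},{"xyz": [0,0,-1.2],"twist": 0,"claw": 1},{"xyz": [0,0,-2.27],"twist": 0,"claw": 1},{"xyz": [3.02,4.96,-2.27],"twist": -46.3,"claw": 1},{"xyz": [3.02,4.96,-2.27],"twist": -46.3,"claw": 1},{"xyz": [3.02,4.96,-2.27],"twist": -46.3,"claw": 1},{"xyz": [3.02,4.96,-2.27],"twist": -46.3,"claw": 1},{"xyz": [3.02,4.96,-2.27],"twist": -46.3,"claw": 1},{"xyz": [3.02,4.96,-2.27],"twist": -46.3,"claw": 1},{"xyz": [3.02,4.96,-2.27],"twist": -46.3,"claw": 1},{"xyz": [3.02,4.96,-1.5],"twist": -46.3,"claw": 1},{"xyz": [3.02,4.96,-0.93],"twist": -46.3,"claw": 1},{"xyz": [3.02,4.96,-0.93],"twist": -46.3,"claw": 1},{"xyz": [3.02,4.96,-0.93],"twist": -46.3,"claw": 1}])

```text
t: 9.8
eef_pos: [0.4305, -0.0045, 0.0008]
orientation: [-180.0, -0.0, -117.4]
ft_force: [-0.7, -0.4, 0.2]
gripper_width: 0.0854
grasp_force: 0.0
```

Run:
```python
from m import *
s=monitor.get_state();print(s['eef_pos'],s['orientation'])
im=grab('top','t2');comps(im)
W=world(im);m=(np.hypot(W[...,0]-.559,W[...,1]+.1217)<.028)&(W[...,2]>.018);P=W[m];print(cv2.minEnclosingCircle((P[:,:2]*1000).astype(np.float32)),np.median(P[:,2]))
```

```text
[ 0.43053438 -0.00454029  0.00075274] [-1.79976568e+02 -2.32161743e-02 -1.17394918e+02]
[50. 31.] 2926 zt 88.5 all [859.2 467.9] [111.3  81.2] 28.6 | top [869.4 467.6] [ 4.7 50.4] 27.9
[306.  32.] 16664 zt 25.1 all [862.2  20.7] [120.9 441.1] 2.8 | top [857.2  19.7] [115.6 435.2] 1.3
[541.  24.] 1956 zt 33.7 all [ 865.7 -374.9] [97.3 80.8] 6.0 | top [ 861.  -367.9] [80.9 51.5] 10.0
[185. 113.] 656 zt 23.8 all [718.2 235. ] [45.3 45.6] 73.6 | top [717.8 235.1] [44.5 44.1] 43.0
[394. 137.] 540 zt 9.1 all [ 675.8 -117.6] [71.  72.4] 78.2 | top [ 675.1 -117.5] [70.1 70.6] 77.2
[327. 132.] 464 zt 51.9 all [679.1  -2.7] [49.3 41.2] 40.8 | top [675.7  -5.2] [40.3 40.9] 52.3
[499. 204.] 5287 zt 19.7 all [ 555.4 -292.8] [112.  142.3] 63.0 | top [ 614.3 -321.9] [109.5  11.4] 63.3
[144. 224.] 4407 zt 21.1 all [532.1 308.2] [134.5  98.9] 20.0 | top [530.6 305.5] [126.5  91.9] 19.9
[397. 205.] 1093 zt 26.2 all [ 559.3 -121.4] [70.4 70.7] 44.0 | top [ 557.4 -119.7] [43.3 43.6] 88.3
[243. 210.] 499 zt 26.3 all [552.3 136.9] [26.3 57.7] 28.8 | top [552.4 135.4] [19.4 53.6] 28.9
[326. 213.] 488 zt 17.2 all [547.3  -2.4] [55.9 24.2] 62.2 | top [547.   -2.4] [55.5 24. ] 62.7
[253. 277.] 190 zt 13.4 all [446.2 119.6] [14. 68.] 72.5 | top [445.6 120.2] [13.6 66.3] 74.0
[405. 282.] 832 zt 40.0 all [ 429.6 -131.9] [59.6 40.4] 73.0 | top [ 429.7 -129.7] [53.5 26.8] 77.6
[424. 356.] 537 zt 17.1 all [ 304.4 -162.3] [55.7 27.6] 88.0 | top [ 306.1 -162.3] [54.6 23.5] 89.2
[327. 478.] 104 zt 12.8 all [107.4   1.6] [64.7  5.9] 89.7 | top [108.6   0.8] [49.4  3.4] 89.8
((557.5829467773438, -119.66764068603516), 22.923236846923828) 0.02408991590747095
```

The camera frame is offset from the robot's by about (-1.7,+2.0) mm. The disc and the finger extents both show it, and the disc sits 2.7 mm off the dish centre. I'll nudge the disc and apply the correction from here on.

```bash
python3 plan.py 430 -4.6 30 -117.3 559 -121.7 30 -117.3 559 -121.7 -28 -117.3 559 -121.7 -25 -117.3 560.8 -123.7 -25 -117.3 560.8 -123.7 -28 -117.3
```

```text
[0.0, 0.0, -1.0] 0.0 rows>= 1
[1.5, -5.61, -1.0] 0.0 rows>= 4
[1.5, -5.61, 0.93] 0.0 rows>= 4
[1.5, -5.61, 0.83] 0.0 rows>= 4
[1.53, -5.69, 0.83] 0.0 rows>= 4
[1.53, -5.69, 0.93] 0.0 rows>= 4
```

drive_tool(series=[{"xyz": [0,0,-1.0],"twist": 0,"claw": 1},{"xyz": [1.5,-5.61,-1.0],"twist": 0,"claw": 1},{"xyz": [1.5,-5.61,-1.0],"twist": 0,"claw": 1},{"xyz": [1.5,-5.61,-1.0],"twist": 0,"claw": 1},{"xyz": [1.5,-5.61,-1.0],"twist": 0,"claw": 1},{"xyz": [1.5,-5.61,-1.0],"twist": 0,"claw": 1},{"xyz": [1.5,-5.61,0],"twist": 0,"claw": 1},{"xyz": [1.5,-5.61,0.7],"twist": 0,"claw": 1},{"xyz": [1.5,-5.61,0.93],"twist": 0,"claw": 0.4},{"xyz": [1.5,-5.61,0.93],"twist": 0,"claw": -0.2},{"xyz": [1.5,-5.61,0.93],"twist": 0,"claw": -0.2},{"xyz": [1.5,-5.61,0.93],"twist": 0,"claw": -0.2},{"xyz": [1.5,-5.61,0.93],"twist": 0,"claw": -0.2},{"xyz": [1.5,-5.61,0.83],"twist": 0,"claw": -0.2},{"xyz": [1.53,-5.69,0.83],"twist": 0,"claw": -0.2},{"xyz": [1.53,-5.69,0.83],"twist": 0,"claw": -0.2},{"xyz": [1.53,-5.69,0.83],"twist": 0,"claw": -0.2},{"xyz": [1.53,-5.69,0.93],"twist": 0,"claw": -0.2},{"xyz": [1.53,-5.69,0.93],"twist": 0,"claw": -0.2},{"xyz": [1.53,-5.69,0.93],"twist": 0,"claw": -0.2}])

```text
t: 11.85
eef_pos: [0.5609, -0.1236, -0.026]
orientation: [-180.0, -0.0, -117.3]
ft_force: [-7.2, 2.5, 11.3]
gripper_width: 0.0443
grasp_force: 31.7
```

```bash
python3 plan.py 560.8 -123.7 40 -117.3 431.4 -6.5 40 -117.3 431.4 -6.5 -32 -117.3
```

```text
[0.0, -0.0, -2.27] 0.0 rows>= 2
[-1.49, 5.62, -2.27] 0.0 rows>= 4
[-1.49, 5.62, 0.13] 0.0 rows>= 4
```

drive_tool(series=[{"xyz": [0,0,0],"twist": 0,"claw": 0.4},{"xyz": [0,0,0],"twist": 0,"claw": 0.4},{"xyz": [0,0,0],"twist": 0,"claw": 0.4},{"xyz": [0,0,-0.4],"twist": 0,"claw": 0.6},{"xyz": [0,0,-1.3],"twist": 0,"claw": 1},{"xyz": [0,0,-2.27],"twist": 0,"claw": 1},{"xyz": [-1.49,5.62,-2.27],"twist": 0,"claw": 1},{"xyz": [-1.49,5.62,-2.27],"twist": 0,"claw": 1},{"xyz": [-1.49,5.62,-2.27],"twist": 0,"claw": 1},{"xyz": [-1.49,5.62,-2.27],"twist": 0,"claw": 1},{"xyz": [-1.49,5.62,-2.27],"twist": 0,"claw": 1},{"xyz": [-1.49,5.62,-1.0],"twist": 0,"claw": 1},{"xyz": [-1.49,5.62,-0.3],"twist": 0,"claw": 1},{"xyz": [-1.49,5.62,0.13],"twist": 0,"claw": 1},{"xyz": [-1.49,5.62,0.13],"twist": 0,"claw": 0.4},{"xyz": [-1.49,5.62,0.13],"twist": 0,"claw": -0.2},{"xyz": [-1.49,5.62,0.13],"twist": 0,"claw": -0.2},{"xyz": [-1.49,5.62,0.13],"twist": 0,"claw": -0.2},{"xyz": [-1.49,5.62,0.13],"twist": 0,"claw": -0.2},{"xyz": [-1.49,5.62,0.13],"twist": 0,"claw": -0.2}])

```text
t: 13.85
eef_pos: [0.4328, -0.0061, -0.0302]
orientation: [-179.9, 0.1, -117.3]
ft_force: [-0.8, -1.1, 5.3]
gripper_width: 0.0436
grasp_force: 32.7
```

```bash
sed -i 's/hmin=0.0025,amin=60/hmin=0.0025,amin=60,only=None/; s/        P=W\[l==i\]/        if only and not any(np.hypot(*(c[i]-o))<14 for o in only): continue\n        P=W[l==i]/' m.py
python3 - <<'E'
from m import *
im=grab('top','t3');comps(im,only=[(397,205),(394,137),(327,132)])
E
python3 plan.py 431.4 -6.5 70 -117.3 676.7 -119.5 70 -102.8 676.7 -119.5 0 -102.8
```

```text
[393. 138.] 569 zt 9.3 all [ 675.  -117.9] [72.3 71.5] 78.0 | top [ 675.1 -117.5] [70.2 70.8] 77.2
[327. 132.] 479 zt 51.7 all [675.7  -5.6] [40.9 40.8] 85.4 | top [675.6  -5.6] [40.5 40.6] 89.2
[398. 205.] 1079 zt 26.2 all [ 559.4 -121.5] [70.4 70.8] 43.3 | top [ 559. -122.] [43.5 44.9] 0.7
[-0.0, 0.0, -3.4] 0.0 rows>= 3
[-0.41, -8.99, -3.4] -14.5 rows>= 6
[-0.41, -8.99, -1.06] -14.5 rows>= 6
```

The disc is now centred in the dish within 0.5 mm. The cell holder is gripped, so I'll move it to the square tray.

drive_tool(series=[{"xyz": [0,0,-0.5],"twist": 0,"claw": -0.2},{"xyz": [0,0,-2.0],"twist": 0,"claw": -0.2},{"xyz": [0,0,-3.4],"twist": 0,"claw": -0.2},{"xyz": [-0.41,-8.99,-3.4],"twist": -14.5,"claw": -0.2},{"xyz": [-0.41,-8.99,-3.4],"twist": -14.5,"claw": -0.2},{"xyz": [-0.41,-8.99,-3.4],"twist": -14.5,"claw": -0.2},{"xyz": [-0.41,-8.99,-3.4],"twist": -14.5,"claw": -0.2},{"xyz": [-0.41,-8.99,-3.4],"twist": -14.5,"claw": -0.2},{"xyz": [-0.41,-8.99,-3.4],"twist": -14.5,"claw": -0.2},{"xyz": [-0.41,-8.99,-3.4],"twist": -14.5,"claw": -0.2},{"xyz": [-0.41,-8.99,-2.2],"twist": -14.5,"claw": -0.2},{"xyz": [-0.41,-8.99,-1.06],"twist": -14.5,"claw": -0.2},{"xyz": [-0.41,-8.99,-1.06],"twist": -14.5,"claw": -0.2},{"xyz": [-0.41,-8.99,-0.6],"twist": -14.5,"claw": -0.2},{"xyz": [-0.41,-8.99,-0.3],"twist": -14.5,"claw": -0.2},{"xyz": [-0.41,-8.99,-0.15],"twist": -14.5,"claw": -0.2},{"xyz": [-0.41,-8.99,-0.12],"twist": -14.5,"claw": -0.2},{"xyz": [-0.41,-8.99,-0.12],"twist": -14.5,"claw": -0.2},{"xyz": [-0.41,-8.99,-0.12],"twist": -14.5,"claw": -0.2},{"xyz": [-0.41,-8.99,-0.12],"twist": -14.5,"claw": -0.2}])

```text
t: 15.9
eef_pos: [0.6775, -0.1191, -0.0271]
orientation: [-179.9, 0.0, -102.8]
ft_force: [-2.7, 1.8, 3.4]
gripper_width: 0.0432
grasp_force: 32.4
```

```bash
echo '[676.7,-119.5,-28.4,-102.8]'>cmd.json; python3 plan.py 676.7 -119.5 60 -102.8 432.3 -132 60 -17.5 432.3 -132 10 -17.5
```

```text
[0.0, 0.0, -2.95] 0.0 rows>= 2
[2.21, 7.85, -2.95] -85.3 rows>= 10
[2.21, 7.85, -1.28] -85.3 rows>= 10
```

drive_tool(series=[{"xyz": [0,0,0],"twist": 0,"claw": 0.4},{"xyz": [0,0,0],"twist": 0,"claw": 0.4},{"xyz": [0,0,0],"twist": 0,"claw": 0.4},{"xyz": [0,0,-0.4],"twist": 0,"claw": 0.6},{"xyz": [0,0,-1.5],"twist": 0,"claw": 1},{"xyz": [0,0,-2.95],"twist": 0,"claw": 1},{"xyz": [2.21,7.85,-2.95],"twist": -85.3,"claw": 1},{"xyz": [2.21,7.85,-2.95],"twist": -85.3,"claw": 1},{"xyz": [2.21,7.85,-2.95],"twist": -85.3,"claw": 1},{"xyz": [2.21,7.85,-2.95],"twist": -85.3,"claw": 1},{"xyz": [2.21,7.85,-2.95],"twist": -85.3,"claw": 1},{"xyz": [2.21,7.85,-2.95],"twist": -85.3,"claw": 1},{"xyz": [2.21,7.85,-2.95],"twist": -85.3,"claw": 1},{"xyz": [2.21,7.85,-2.95],"twist": -85.3,"claw": 1},{"xyz": [2.21,7.85,-2.95],"twist": -85.3,"claw": 1},{"xyz": [2.21,7.85,-2.95],"twist": -85.3,"claw": 1},{"xyz": [2.21,7.85,-2.95],"twist": -85.3,"claw": 1},{"xyz": [2.21,7.85,-1.28],"twist": -85.3,"claw": 1},{"xyz": [2.21,7.85,-1.28],"twist": -85.3,"claw": 1},{"xyz": [2.21,7.85,-1.28],"twist": -85.3,"claw": 1}])

```text
t: 17.9
eef_pos: [0.4321, -0.1319, 0.0108]
orientation: [179.9, 0.1, -17.6]
ft_force: [0.7, 0.6, 0.5]
gripper_width: 0.0856
grasp_force: 0.0
```

```bash
python3 - <<'E'
from m import *
s=monitor.get_state();print(s['eef_pos'],s['orientation'])
im=grab('top','t4');comps(im,only=[(397,205),(394,137),(327,132),(405,282)])
p=im['pixels'][100:330,290:560]; cv2.imwrite('pics/t4c.png',cv2.resize(p,(675,575))[:,:,::-1])
E
python3 plan.py 432.3 -132 -36 -17.5
```

```text
[ 0.43210854 -0.13194547  0.0108189 ] [ 1.79918450e+02  5.59956992e-02 -1.76414857e+01]
[394. 136.] 1361 zt 26.0 all [ 675.9 -117.7] [70.3 72.5] 77.1 | top [ 675.3 -118. ] [43.9 44.8] 76.3
[327. 132.] 468 zt 52.3 all [678.6  -9.3] [40.3 49.5] 35.6 | top [676.   -5.4] [40. 40.] 35.7
[397. 205.] 1098 zt 26.3 all [ 559.3 -122.1] [70.9 70.9] 76.7 | top [ 559.  -122.2] [45.  43.5] 88.5
[-0.0, 0.0, 1.53] 0.0 rows>= 1
```

View pics/t4c.png

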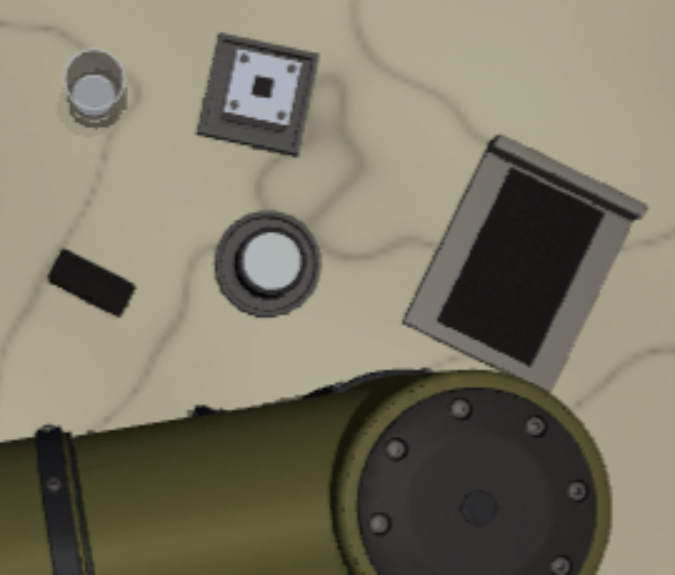

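The disc, at crop (270,262), and the cell holder, at (263,87), sit flat and centred. The depth fit agrees within 0.6 mm. Next I'll grip the large bottle.

drive_tool(series=[{"xyz": [0,0,0.6],"twist": 0,"claw": 1},{"xyz": [0,0,1.2],"twist": 0,"claw": 1},{"xyz": [0,0,1.53],"twist": 0,"claw": 1},{"xyz": [0,0,1.53],"twist": 0,"claw": 0.6},{"xyz": [0,0,1.53],"twist": 0,"claw": 0.1},{"xyz": [0,0,1.53],"twist": 0,"claw": 0.1},{"xyz": [0,0,1.53],"twist": 0,"claw": 0.1},{"xyz": [0,0,1.53],"twist": 0,"claw": 0.1},{"xyz": [0,0,1.53],"twist": 0,"claw": 0.1}], squeeze=25)

```text
t: 18.85
eef_pos: [0.4337, -0.1316, -0.0341]
orientation: [-180.0, -0.1, -17.5]
ft_force: [-1.3, 1.1, 6.2]
gripper_width: 0.0537
grasp_force: 27.1
```

```bash
echo '[432.3,-132,-36,-17.5]'>cmd.json
cat > tr.py <<'E'
import sys,math
u=(math.cos(math.radians(-26.8)),math.sin(math.radians(-26.8)))
for a in sys.argv[1:]: a=float(a); print(a,round(562.1+a*u[0],1),round(-296.8+a*u[1],1))
E
python3 tr.py 30 35 2.75 -22.25; python3 plan.py 432.3 -132 40 -17.5 588.9 -310.3 40 -26.8 588.9 -310.3 0 -26.8 588.9 -310.3 -29 -26.8
```

```text
30.0 588.9 -310.3
35.0 593.3 -312.6
2.75 564.6 -298.0
-22.25 542.2 -286.8
[0.0, 0.0, -2.53] 0.0 rows>= 2
[6.77, 4.1, -2.53] 9.3 rows>= 5
[6.77, 4.1, -1.2] 9.3 rows>= 5
[6.77, 4.1, -0.23] 9.3 rows>= 5
```

drive_tool(series=[{"xyz": [0,0,-0.6],"twist": 0,"claw": 0.1},{"xyz": [0,0,-1.8],"twist": 0,"claw": 0.1},{"xyz": [0,0,-2.53],"twist": 0,"claw": 0.1},{"xyz": [6.77,4.1,-2.53],"twist": 9.3,"claw": 0.1},{"xyz": [6.77,4.1,-2.53],"twist": 9.3,"claw": 0.1},{"xyz": [6.77,4.1,-2.53],"twist": 9.3,"claw": 0.1},{"xyz": [6.77,4.1,-2.53],"twist": 9.3,"claw": 0.1},{"xyz": [6.77,4.1,-2.53],"twist": 9.3,"claw": 0.1},{"xyz": [6.77,4.1,-2.53],"twist": 9.3,"claw": 0.1},{"xyz": [6.77,4.1,-2.53],"twist": 9.3,"claw": 0.1},{"xyz": [6.77,4.1,-1.6],"twist": 9.3,"claw": 0.1},{"xyz": [6.77,4.1,-0.8],"twist": 9.3,"claw": 0.1},{"xyz": [6.77,4.1,-0.4],"twist": 9.3,"claw": 0.1},{"xyz": [6.77,4.1,-0.23],"twist": 9.3,"claw": 0.1},{"xyz": [6.77,4.1,-0.23],"twist": 9.3,"claw": 0.1},{"xyz": [6.77,4.1,-0.23],"twist": 9.3,"claw": 0.1},{"xyz": [6.77,4.1,-0.23],"twist": 9.3,"claw": 0.1}])

```text
t: 20.55
eef_pos: [0.5896, -0.3099, -0.0278]
orientation: [-180.0, -0.1, -26.8]
ft_force: [0.0, -0.0, -0.5]
gripper_width: 0.0535
grasp_force: 27.0
```

Run:
```python
from h import *
s=monitor.get_state();print(s['ft_force'],s['eef_pos'])
im=grab('scene','s5');p=im['pixels'][140:260,150:310];q=grab('top','t5')['pixels'][140:260,430:590]
cv2.imwrite('pics/s5c.png',cv2.resize(np.hstack([p,q]),(800,300))[:,:,::-1])
```

```text
[ 0.00863479 -0.03394537 -0.53522039] [ 0.58959939 -0.30991018 -0.02780977]
```

View pics/s5c.png

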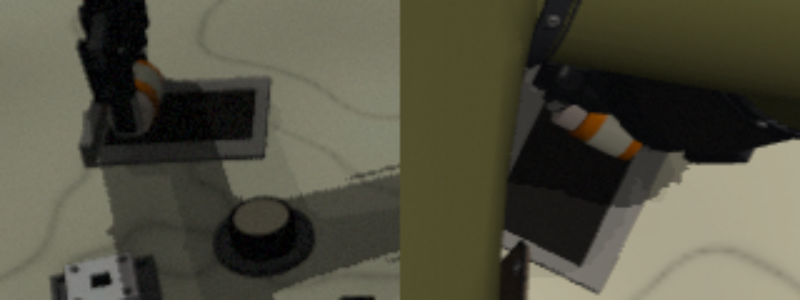

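The bottle hangs just above the mat near the stop at crop (140,95), parallel to it. I'll push towards the stop while watching the force.

drive_tool(series=[{"xyz": [0.08,0,0],"twist": 0,"claw": 0.1},{"xyz": [0.17,0,0],"twist": 0,"claw": 0.1},{"xyz": [0.17,0,0],"twist": 0,"claw": 0.1},{"xyz": [0.17,0,0],"twist": 0,"claw": 0.1}])

```text
t: 21.05
eef_pos: [0.5941, -0.3127, -0.028]
orientation: [180.0, -0.0, -26.8]
ft_force: [-2.9, 1.6, 4.7]
gripper_width: 0.0538
grasp_force: 27.7
```

drive_tool(series=[{"xyz": [0.03,0,0],"twist": 0,"claw": 0.1},{"xyz": [0.03,0,0],"twist": 0,"claw": 0.1},{"xyz": [0.03,0,0],"twist": 0,"claw": 0.1}])

```text
t: 21.35
eef_pos: [0.5945, -0.3129, -0.028]
orientation: [180.0, 0.0, -26.8]
ft_force: [-3.8, 1.9, 5.6]
gripper_width: 0.0539
grasp_force: 27.8
```

drive_tool(series=[{"xyz": [0.05,0,0],"twist": 0,"claw": 0.1},{"xyz": [0.05,0,0],"twist": 0,"claw": 0.1},{"xyz": [0.05,0,0],"twist": 0,"claw": 0.1}])

```text
t: 21.65
eef_pos: [0.5954, -0.3134, -0.028]
orientation: [180.0, 0.1, -26.8]
ft_force: [-5.3, 3.0, 6.3]
gripper_width: 0.0539
grasp_force: 27.8
```

drive_tool(series=[{"xyz": [0.05,0,0],"twist": 0,"claw": 0.1},{"xyz": [0.05,0,0],"twist": 0,"claw": 0.1},{"xyz": [0.05,0,0],"twist": 0,"claw": 0.1}])

```text
t: 21.95
eef_pos: [0.5954, -0.3135, -0.028]
orientation: [180.0, 0.2, -26.8]
ft_force: [-10.9, 6.4, 10.9]
gripper_width: 0.0535
grasp_force: 28.3
```

Run:
```python
from h import *
im=grab('scene','s6');W=world(im);u=np.array([.8926,-.4509]);w=np.array([.4509,.8926]);d=W[...,:2]*1000-[560.5,-294.9];a=d@u;b=d@w;z=W[...,2]*1000
p=im['pixels'].astype(int)
m=(z>10)&(z<60)&(abs(b)<60)&(abs(a)<80)
for lo in range(0,75,5):
    k=m&(a>=lo)&(a<lo+5)
    if k.any():print(lo,k.sum(),'z',np.percentile(z[k],[5,50,95]).round(),'b',np.percentile(b[k],[2,98]).round())
c=im['pixels'][140:240,170:310];cv2.imwrite('pics/s6c.png',cv2.resize(c,(800,571),interpolation=cv2.INTER_CUBIC)[:,:,::-1])
```

```text
15 36 z [23. 29. 35.] b [-25.  11.]
20 87 z [20. 35. 41.] b [-26.  28.]
25 114 z [20. 41. 58.] b [-35.  35.]
30 102 z [18. 45. 52.] b [-33.  40.]
35 38 z [18. 38. 47.] b [-21.  41.]
40 44 z [15. 34. 51.] b [-31.  43.]
45 24 z [15. 37. 52.] b [-32.  40.]
50 14 z [22. 30. 51.] b [-31.  32.]
55 57 z [11. 19. 23.] b [13. 54.]
60 52 z [14. 22. 23.] b [ 3. 55.]
65 21 z [12. 22. 23.] b [ 3. 54.]
```

View pics/s6c.png

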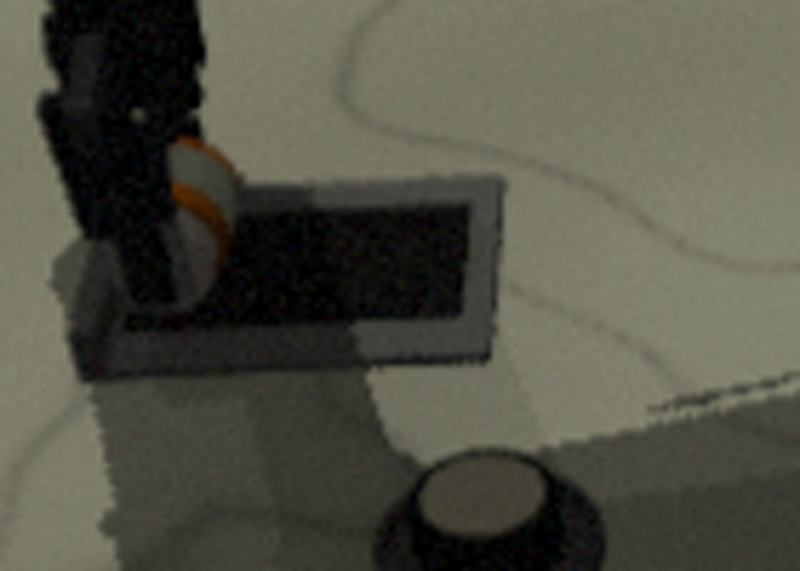

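Now 12.6 N with no further motion, so the bottle rests on the stop. I'll relax the push, release and rise.

drive_tool(series=[{"xyz": [-0.05,0,0],"twist": 0,"claw": 0.1},{"xyz": [-0.05,0,0],"twist": 0,"claw": 0.1},{"xyz": [-0.05,0,0],"twist": 0,"claw": 0.1},{"xyz": [-0.05,0,0],"twist": 0,"claw": 0.45},{"xyz": [-0.05,0,0],"twist": 0,"claw": 0.6},{"xyz": [-0.05,0,0],"twist": 0,"claw": 0.6},{"xyz": [-0.05,0,0],"twist": 0,"claw": 0.6},{"xyz": [-0.05,0,-0.3],"twist": 0,"claw": 0.6},{"xyz": [-0.05,0,-0.9],"twist": 0,"claw": 0.7},{"xyz": [-0.05,0,-2.0],"twist": 0,"claw": 1},{"xyz": [-0.05,0,-3.0],"twist": 0,"claw": 1}])

```text
t: 23.1
eef_pos: [0.5958, -0.3135, 0.063]
orientation: [180.0, -0.0, -26.8]
ft_force: [1.1, -0.5, -0.0]
gripper_width: 0.0853
grasp_force: 0.0
```

```bash
python3 - <<'E'
import json,math
t=math.radians(-26.8);L=38.97-1.5-0.0
x=562.1+(30+7.5+1.5-1.5)*math.cos(t);y=-296.8+37.5*math.sin(t)
json.dump([x,y,-29+90,-26.8],open('cmd.json','w'));print(x,y)
E
python3 plan.py 554 133.5 61 29.5 554 133.5 10 29.5
```

```text
595.5719681919547 -313.70790777585364
[-7.96, -12.68, 0.0] -56.3 rows>= 9
[-7.96, -12.68, 1.7] -56.3 rows>= 10
```

drive_tool(series=[{"xyz": [-7.96,-12.68,0],"twist": -56.3,"claw": 1},{"xyz": [-7.96,-12.68,0],"twist": -56.3,"claw": 1},{"xyz": [-7.96,-12.68,0],"twist": -56.3,"claw": 1},{"xyz": [-7.96,-12.68,0],"twist": -56.3,"claw": 1},{"xyz": [-7.96,-12.68,0],"twist": -56.3,"claw": 1},{"xyz": [-7.96,-12.68,0],"twist": -56.3,"claw": 1},{"xyz": [-7.96,-12.68,0],"twist": -56.3,"claw": 1},{"xyz": [-7.96,-12.68,0],"twist": -56.3,"claw": 1},{"xyz": [-7.96,-12.68,0],"twist": -56.3,"claw": 1},{"xyz": [-7.96,-12.68,0],"twist": -56.3,"claw": 1},{"xyz": [-7.96,-12.68,0],"twist": -56.3,"claw": 1},{"xyz": [-7.96,-12.68,0],"twist": -56.3,"claw": 1},{"xyz": [-7.96,-12.68,1.7],"twist": -56.3,"claw": 1},{"xyz": [-7.96,-12.68,1.7],"twist": -56.3,"claw": 1},{"xyz": [-7.96,-12.68,1.7],"twist": -56.3,"claw": 1}])

```text
t: 24.6
eef_pos: [0.5542, 0.1321, 0.0103]
orientation: [180.0, 0.1, 29.4]
ft_force: [0.3, 0.0, 1.1]
gripper_width: 0.0852
grasp_force: 0.0
```

```bash
cat > tray.py <<'E'
from h import *
def tray(tag):
    s=monitor.get_state();print(s['t'],s['eef_pos'].round(4),s['orientation'].round(1))
    im=grab('top',tag);W=world(im);u=np.array([.8926,-.4509]);w=np.array([.4509,.8926]);d=W[...,:2]*1000-[560.5,-294.9];a=d@u;b=d@w;z=W[...,2]*1000
    for n,k in(('large',(z>28)&(a<56)),('stop',(z>15)&(a>51)),('small',(z>22)&(z<40)&(a<17)),('chock',(z>15)&(a<-8))):
        k=k&(abs(a)<85)&(abs(b)<70)&(z<60)
        if k.sum()>15:
            P=np.stack([a[k],b[k]],1).astype(np.float32);r=cv2.minAreaRect(P);print(n,k.sum(),'a',np.percentile(a[k],[1,99]).round(1),'b',np.percentile(b[k],[1,99]).round(1),'z',np.percentile(z[k],98).round(1),np.round(r[0],1),np.round(r[1],1),round(r[2],1))
E
python3 -c "
from tray import *
tray('t7')"
python3 plan.py 554 133.5 -39 29.5
```

```text
24.6 [0.5542 0.1321 0.0103] [1.80e+02 1.00e-01 2.94e+01]
large 808 a [15.4 53.1] b [-26.3  27.2] z 46.5 [33.9  0.3] [54.6 39.8] 89.5
stop 402 a [51.2 65.2] b [-52.4  54.5] z 35.6 [58.1  0.1] [ 14.1 110. ] 0.1
small 64 a [14.4 17. ] b [-25.3  14.2] z 35.1 [15.5 -4.8] [42.   2.9] 90.0
[0.0, 0.0, 1.63] 0.0 rows>= 1
```

drive_tool(series=[{"xyz": [0,0,0.6],"twist": 0,"claw": 1},{"xyz": [0,0,1.2],"twist": 0,"claw": 1},{"xyz": [0,0,1.63],"twist": 0,"claw": 1},{"xyz": [0,0,1.63],"twist": 0,"claw": 0.6},{"xyz": [0,0,1.63],"twist": 0,"claw": 0.1},{"xyz": [0,0,1.63],"twist": 0,"claw": 0.1},{"xyz": [0,0,1.63],"twist": 0,"claw": 0.1},{"xyz": [0,0,1.63],"twist": 0,"claw": 0.1},{"xyz": [0,0,1.63],"twist": 0,"claw": 0.1}], squeeze=25)

```text
t: 25.55
eef_pos: [0.5556, 0.1343, -0.0369]
orientation: [180.0, -0.2, 29.5]
ft_force: [0.3, 0.4, 6.3]
gripper_width: 0.0536
grasp_force: 26.9
```

```bash
python3 tr.py 0 1 2; python3 plan.py 554 133.5 50 29.5 562.1 -296.8 50 -26.8 562.1 -296.8 0 -26.8 562.1 -296.8 -30 -26.8
```

```text
0.0 562.1 -296.8
1.0 563.0 -297.3
2.0 563.9 -297.7
[0.0, 0.0, -2.96] 0.0 rows>= 2
[-6.83, 12.62, -2.96] 56.3 rows>= 9
[-6.83, 12.62, -1.3] 56.3 rows>= 9
[-6.83, 12.62, -0.3] 56.3 rows>= 9
```

```bash
echo '[554,133.5,-39,29.5]'>cmd.json; python3 plan.py 554 133.5 50 29.5 558.5 -295 50 -26.8 558.5 -295 0 -26.8 558.5 -295 -32 -26.8
```

```text
[0.0, 0.0, -2.97] 0.0 rows>= 2
[-6.9, 12.51, -2.97] 56.3 rows>= 9
[-6.9, 12.51, -1.3] 56.3 rows>= 9
[-6.9, 12.51, -0.23] 56.3 rows>= 9
```

drive_tool(series=[{"xyz": [0,0,-0.6],"twist": 0,"claw": 0.1},{"xyz": [0,0,-1.8],"twist": 0,"claw": 0.1},{"xyz": [0,0,-2.97],"twist": 0,"claw": 0.1},{"xyz": [-6.9,12.51,-2.97],"twist": 56.3,"claw": 0.1},{"xyz": [-6.9,12.51,-2.97],"twist": 56.3,"claw": 0.1},{"xyz": [-6.9,12.51,-2.97],"twist": 56.3,"claw": 0.1},{"xyz": [-6.9,12.51,-2.97],"twist": 56.3,"claw": 0.1},{"xyz": [-6.9,12.51,-2.97],"twist": 56.3,"claw": 0.1},{"xyz": [-6.9,12.51,-2.97],"twist": 56.3,"claw": 0.1},{"xyz": [-6.9,12.51,-2.97],"twist": 56.3,"claw": 0.1},{"xyz": [-6.9,12.51,-2.97],"twist": 56.3,"claw": 0.1},{"xyz": [-6.9,12.51,-2.97],"twist": 56.3,"claw": 0.1},{"xyz": [-6.9,12.51,-2.97],"twist": 56.3,"claw": 0.1},{"xyz": [-6.9,12.51,-2.97],"twist": 56.3,"claw": 0.1},{"xyz": [-6.9,12.51,-2.97],"twist": 56.3,"claw": 0.1},{"xyz": [-6.9,12.51,-1.8],"twist": 56.3,"claw": 0.1},{"xyz": [-6.9,12.51,-0.8],"twist": 56.3,"claw": 0.1},{"xyz": [-6.9,12.51,-0.23],"twist": 56.3,"claw": 0.1},{"xyz": [-6.9,12.51,-0.23],"twist": 56.3,"claw": 0.1},{"xyz": [-6.9,12.51,-0.23],"twist": 56.3,"claw": 0.1}])

```text
t: 27.55
eef_pos: [0.5592, -0.2934, -0.0316]
orientation: [-180.0, -0.0, -26.7]
ft_force: [0.8, 0.9, -1.0]
gripper_width: 0.0534
grasp_force: 27.3
```

drive_tool(series=[{"xyz": [0.08,0,0],"twist": 0,"claw": 0.1},{"xyz": [0.15,0,0],"twist": 0,"claw": 0.1},{"xyz": [0.15,0,0],"twist": 0,"claw": 0.1},{"xyz": [0.15,0,0],"twist": 0,"claw": 0.1}])

```text
t: 27.95
eef_pos: [0.5629, -0.2967, -0.0318]
orientation: [-180.0, 0.0, -26.8]
ft_force: [-0.5, -0.4, -0.1]
gripper_width: 0.0532
grasp_force: 27.3
```

drive_tool(series=[{"xyz": [0.05,0,0],"twist": 0,"claw": 0.1},{"xyz": [0.05,0,0],"twist": 0,"claw": 0.1},{"xyz": [0.05,0,0],"twist": 0,"claw": 0.1}])

```text
t: 28.25
eef_pos: [0.5641, -0.2974, -0.0319]
orientation: [180.0, 0.0, -26.8]
ft_force: [0.1, -0.2, -1.3]
gripper_width: 0.0532
grasp_force: 27.3
```

drive_tool(series=[{"xyz": [0.04,0,0],"twist": 0,"claw": 0.1},{"xyz": [0.04,0,0],"twist": 0,"claw": 0.1},{"xyz": [0.04,0,0],"twist": 0,"claw": 0.1}])

```text
t: 28.55
eef_pos: [0.5653, -0.298, -0.0318]
orientation: [-180.0, 0.0, -26.8]
ft_force: [-0.3, -0.2, -0.4]
gripper_width: 0.0535
grasp_force: 27.3
```

drive_tool(series=[{"xyz": [0.04,0,0],"twist": 0,"claw": 0.1},{"xyz": [0.04,0,0],"twist": 0,"claw": 0.1},{"xyz": [0.04,0,0],"twist": 0,"claw": 0.1}])

```text
t: 28.85
eef_pos: [0.5663, -0.2985, -0.0319]
orientation: [-180.0, 0.0, -26.8]
ft_force: [-1.0, 0.9, -0.8]
gripper_width: 0.0535
grasp_force: 27.3
```

drive_tool(series=[{"xyz": [0.04,0,0],"twist": 0,"claw": 0.1},{"xyz": [0.04,0,0],"twist": 0,"claw": 0.1},{"xyz": [0.04,0,0],"twist": 0,"claw": 0.1}])

```text
t: 29.15
eef_pos: [0.5665, -0.2986, -0.0322]
orientation: [180.0, 0.1, -26.8]
ft_force: [-4.7, 2.6, 1.2]
gripper_width: 0.0533
grasp_force: 27.4
```

drive_tool(series=[{"xyz": [0.03,0,0],"twist": 0,"claw": 0.1},{"xyz": [0.03,0,0],"twist": 0,"claw": 0.1},{"xyz": [0.03,0,0],"twist": 0,"claw": 0.1}])

```text
t: 29.45
eef_pos: [0.5665, -0.2986, -0.0325]
orientation: [180.0, 0.2, -26.8]
ft_force: [-6.7, 4.6, 3.6]
gripper_width: 0.0536
grasp_force: 27.6
```

Contact with the large bottle. I'll relax and check that it rests on the mat.

drive_tool(series=[{"xyz": [-0.04,0,0],"twist": 0,"claw": 0.1},{"xyz": [-0.04,0,0.03],"twist": 0,"claw": 0.1},{"xyz": [-0.04,0,0.03],"twist": 0,"claw": 0.1},{"xyz": [-0.04,0,0.03],"twist": 0,"claw": 0.1}])

```text
t: 29.85
eef_pos: [0.5667, -0.2987, -0.033]
orientation: [180.0, 0.1, -26.8]
ft_force: [-3.3, 3.4, 0.9]
gripper_width: 0.0535
grasp_force: 27.5
```

drive_tool(series=[{"xyz": [0,0,0.03],"twist": 0,"claw": 0.1},{"xyz": [0,0,0.03],"twist": 0,"claw": 0.1},{"xyz": [0,0,0.03],"twist": 0,"claw": 0.1}])

```text
t: 30.15
eef_pos: [0.5668, -0.2988, -0.0336]
orientation: [180.0, 0.0, -26.8]
ft_force: [-4.6, 2.8, 1.5]
gripper_width: 0.0537
grasp_force: 27.5
```

Run:
```python
from h import *
s=monitor.get_state();print(s['ft_force'],s['eef_pos'])
im=grab('scene','s8')
c=im['pixels'][150:230,170:280];cv2.imwrite('pics/s8c.png',cv2.resize(c,(800,582),interpolation=cv2.INTER_CUBIC)[:,:,::-1])
```

```text
[-4.64821873  2.84652016  1.46283351] [ 0.56679796 -0.29884665 -0.03358973]
```

View pics/s8c.png

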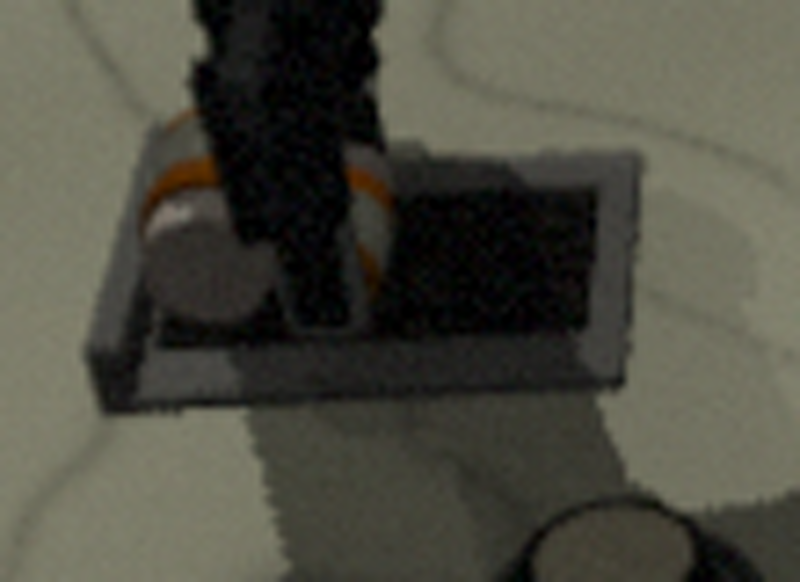

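The small bottle is beside the large one, with the finger at crop (320,320) close to the mat. I'll lower a little more until the floor answers.

drive_tool(series=[{"xyz": [-0.03,0,0.05],"twist": 0,"claw": 0.1},{"xyz": [-0.03,0,0.05],"twist": 0,"claw": 0.1},{"xyz": [-0.03,0,0.05],"twist": 0,"claw": 0.1}])

```text
t: 30.5
eef_pos: [0.5669, -0.2989, -0.0337]
orientation: [180.0, -0.1, -26.8]
ft_force: [-5.1, 3.2, 5.9]
gripper_width: 0.0538
grasp_force: 28.0
```

drive_tool(series=[{"xyz": [0,0,-0.02],"twist": 0,"claw": 0.1},{"xyz": [0,0,-0.02],"twist": 0,"claw": 0.45},{"xyz": [0,0,-0.02],"twist": 0,"claw": 0.6},{"xyz": [0,0,-0.02],"twist": 0,"claw": 0.6},{"xyz": [0,0,-0.02],"twist": 0,"claw": 0.6},{"xyz": [0,0,-0.3],"twist": 0,"claw": 0.6},{"xyz": [0,0,-0.9],"twist": 0,"claw": 0.7},{"xyz": [0,0,-2.0],"twist": 0,"claw": 1},{"xyz": [0,0,-3.2],"twist": 0,"claw": 1},{"xyz": [0,0,-3.2],"twist": 0,"claw": 1}])

```text
t: 31.5
eef_pos: [0.5696, -0.3002, 0.0687]
orientation: [-180.0, -0.6, -26.8]
ft_force: [-0.0, -0.1, 0.7]
gripper_width: 0.0854
grasp_force: 0.0
```

```bash
python3 tr.py 4.4; echo "[566.0,-298.8,60.6,-26.8]">cmd.json; python3 plan.py 548.7 -4.4 60 -27.2 548.7 -4.4 10 -27.2
```

```text
4.4 566.0 -298.8
[-4.94, -8.5, 0.02] 0.4 rows>= 6
[-4.94, -8.5, 1.69] 0.4 rows>= 6
```

drive_tool(series=[{"xyz": [-4.94,-8.5,0.02],"twist": 0.4,"claw": 1},{"xyz": [-4.94,-8.5,0.02],"twist": 0.4,"claw": 1},{"xyz": [-4.94,-8.5,0.02],"twist": 0.4,"claw": 1},{"xyz": [-4.94,-8.5,0.02],"twist": 0.4,"claw": 1},{"xyz": [-4.94,-8.5,0.02],"twist": 0.4,"claw": 1},{"xyz": [-4.94,-8.5,0.02],"twist": 0.4,"claw": 1},{"xyz": [-4.94,-8.5,0.02],"twist": 0.4,"claw": 1},{"xyz": [-4.94,-8.5,0.02],"twist": 0.4,"claw": 1},{"xyz": [-4.94,-8.5,1.0],"twist": 0.4,"claw": 1},{"xyz": [-4.94,-8.5,1.69],"twist": 0.4,"claw": 1},{"xyz": [-4.94,-8.5,1.69],"twist": 0.4,"claw": 1},{"xyz": [-4.94,-8.5,1.69],"twist": 0.4,"claw": 1}])

```text
t: 32.7
eef_pos: [0.5494, -0.0052, 0.0108]
orientation: [180.0, -0.0, -27.3]
ft_force: [0.5, -0.0, 1.0]
gripper_width: 0.0853
grasp_force: 0.0
```

```bash
python3 -c "
from tray import *
tray('t9')"
python3 plan.py 548.7 -4.4 -38 -27.2
```

```text
32.7 [ 0.5494 -0.0052  0.0108] [180.   -0.  -27.3]
large 1064 a [-4.5 52.7] b [-25.8  27.3] z 46.3 [23.1  0.5] [62.3 54.8] 0.4
stop 402 a [51.5 65.4] b [-53.7  54.3] z 35.3 [58.8  0.1] [110.4  14.8] 89.9
small 537 a [-9.6 16.8] b [-25.7  27.4] z 33.5 [3.6 0.4] [26.9 55.3] 1.1
chock 59 a [-10.1  -8. ] b [-21.2  27.2] z 27.1 [-9.   2.4] [ 2.1 50.9] 0.5
[0.0, 0.0, 1.6] 0.0 rows>= 1
```

The row so far is against the stop: large bottle edge at 15.4, small bottle edge at -9.9, and b offset ≤ 0.8 mm. Next, the chock.

drive_tool(series=[{"xyz": [0,0,0.6],"twist": 0,"claw": 1},{"xyz": [0,0,1.2],"twist": 0,"claw": 1},{"xyz": [0,0,1.63],"twist": 0,"claw": 1},{"xyz": [0,0,1.63],"twist": 0,"claw": 0.6},{"xyz": [0,0,1.63],"twist": 0,"claw": 0.1},{"xyz": [0,0,1.63],"twist": 0,"claw": 0.1},{"xyz": [0,0,1.63],"twist": 0,"claw": 0.1},{"xyz": [0,0,1.63],"twist": 0,"claw": 0.1},{"xyz": [0,0,1.63],"twist": 0,"claw": 0.1}], squeeze=30)

```text
t: 33.65
eef_pos: [0.5502, -0.0039, -0.0373]
orientation: [-179.9, -0.1, -27.2]
ft_force: [0.3, 0.0, 6.8]
gripper_width: 0.0552
grasp_force: 34.1
```

```bash
python3 tr.py -28; echo '[548.7,-4.4,-39,-27.2]'>cmd.json; python3 plan.py 548.7 -4.4 50 -27.2 537.1 -284.2 50 -26.8 537.1 -284.2 0 -26.8 537.1 -284.2 -32 -26.8
```

```text
-28.0 537.1 -284.2
[0.0, 0.0, -2.97] 0.0 rows>= 2
[3.92, 8.47, -2.97] -0.4 rows>= 6
[3.92, 8.47, -1.3] -0.4 rows>= 6
[3.92, 8.47, -0.23] -0.4 rows>= 6
```

drive_tool(series=[{"xyz": [0,0,-0.6],"twist": 0,"claw": 0.1},{"xyz": [0,0,-1.8],"twist": 0,"claw": 0.1},{"xyz": [0,0,-2.97],"twist": 0,"claw": 0.1},{"xyz": [3.92,8.47,-2.97],"twist": -0.4,"claw": 0.1},{"xyz": [3.92,8.47,-2.97],"twist": -0.4,"claw": 0.1},{"xyz": [3.92,8.47,-2.97],"twist": -0.4,"claw": 0.1},{"xyz": [3.92,8.47,-2.97],"twist": -0.4,"claw": 0.1},{"xyz": [3.92,8.47,-2.97],"twist": -0.4,"claw": 0.1},{"xyz": [3.92,8.47,-2.97],"twist": -0.4,"claw": 0.1},{"xyz": [3.92,8.47,-2.97],"twist": -0.4,"claw": 0.1},{"xyz": [3.92,8.47,-2.97],"twist": -0.4,"claw": 0.1},{"xyz": [3.92,8.47,-2.97],"twist": -0.4,"claw": 0.1},{"xyz": [3.92,8.47,-1.8],"twist": -0.4,"claw": 0.1},{"xyz": [3.92,8.47,-0.8],"twist": -0.4,"claw": 0.1},{"xyz": [3.92,8.47,-0.4],"twist": -0.4,"claw": 0.1},{"xyz": [3.92,8.47,-0.23],"twist": -0.4,"claw": 0.1},{"xyz": [3.92,8.47,-0.23],"twist": -0.4,"claw": 0.1},{"xyz": [3.92,8.47,-0.23],"twist": -0.4,"claw": 0.1}])

```text
t: 35.45
eef_pos: [0.5384, -0.2834, -0.0307]
orientation: [-180.0, -0.1, -26.8]
ft_force: [0.0, 0.4, -0.4]
gripper_width: 0.0553
grasp_force: 33.4
```

drive_tool(series=[{"xyz": [0.08,0,0],"twist": 0,"claw": 0.1},{"xyz": [0.15,0,0],"twist": 0,"claw": 0.1},{"xyz": [0.2,0,0],"twist": 0,"claw": 0.1},{"xyz": [0.2,0,0],"twist": 0,"claw": 0.1},{"xyz": [0.2,0,0],"twist": 0,"claw": 0.1}])

```text
t: 35.95
eef_pos: [0.5434, -0.2868, -0.0312]
orientation: [-180.0, -0.1, -26.8]
ft_force: [-0.2, 0.1, 3.4]
gripper_width: 0.0554
grasp_force: 33.8
```

drive_tool(series=[{"xyz": [0.04,0,0],"twist": 0,"claw": 0.1},{"xyz": [0.04,0,0],"twist": 0,"claw": 0.1},{"xyz": [0.04,0,0],"twist": 0,"claw": 0.1}])

```text
t: 36.25
eef_pos: [0.5439, -0.2872, -0.0312]
orientation: [180.0, -0.0, -26.8]
ft_force: [-1.8, 0.8, 5.1]
gripper_width: 0.0549
grasp_force: 34.0
```

drive_tool(series=[{"xyz": [0.04,0,-0.02],"twist": 0,"claw": 0.1},{"xyz": [0.04,0,-0.02],"twist": 0,"claw": 0.1},{"xyz": [0.04,0,-0.02],"twist": 0,"claw": 0.1}])

```text
t: 36.55
eef_pos: [0.544, -0.2873, -0.0312]
orientation: [180.0, 0.1, -26.8]
ft_force: [-5.2, 3.2, 6.4]
gripper_width: 0.055
grasp_force: 34.1
```

drive_tool(series=[{"xyz": [0.04,0,0],"twist": 0,"claw": 0.1},{"xyz": [0.04,0,0],"twist": 0,"claw": 0.1},{"xyz": [0.04,0,0],"twist": 0,"claw": 0.1}])

```text
t: 36.85
eef_pos: [0.544, -0.2873, -0.0312]
orientation: [180.0, 0.3, -26.8]
ft_force: [-10.4, 6.4, 9.4]
gripper_width: 0.0552
grasp_force: 34.5
```

Contact: 12 N and no movement. I'll relax, release and rise clear.

drive_tool(series=[{"xyz": [-0.04,0,0],"twist": 0,"claw": 0.1},{"xyz": [-0.07,0,0],"twist": 0,"claw": 0.1},{"xyz": [-0.07,0,0],"twist": 0,"claw": 0.1},{"xyz": [-0.07,0,0],"twist": 0,"claw": 0.45},{"xyz": [-0.07,0,0],"twist": 0,"claw": 0.6},{"xyz": [-0.07,0,0],"twist": 0,"claw": 0.6},{"xyz": [-0.07,0,0],"twist": 0,"claw": 0.6},{"xyz": [-0.07,0,-0.3],"twist": 0,"claw": 0.6},{"xyz": [-0.07,0,-0.9],"twist": 0,"claw": 0.7},{"xyz": [-0.07,0,-2.0],"twist": 0,"claw": 1},{"xyz": [-0.07,0,-3.5],"twist": 0,"claw": 1},{"xyz": [-0.07,-4,-3.5],"twist": 0,"claw": 1},{"xyz": [-0.07,-8,-3.5],"twist": 0,"claw": 1},{"xyz": [-0.07,-8,-3.5],"twist": 0,"claw": 1},{"xyz": [-0.07,-8,-3.5],"twist": 0,"claw": 1},{"xyz": [-0.07,-8,-3.5],"twist": 0,"claw": 1},{"xyz": [-0.07,-8,-3.5],"twist": 0,"claw": 1},{"xyz": [-0.07,-8,-3.5],"twist": 0,"claw": 1}])

```text
t: 38.65
eef_pos: [0.6528, -0.0721, 0.0741]
orientation: [180.0, -0.0, -26.7]
ft_force: [-0.7, -0.5, -0.1]
gripper_width: 0.0852
grasp_force: 0.0
```

```bash
python3 -c "
from tray import *
from m import comps
tray('t10')
im=dict(np.load('t10.npz'));comps(im,only=[(397,205),(394,137),(327,132),(252,280)])
p=im['pixels'][100:300,300:560];cv2.imwrite('pics/t10c.png',cv2.resize(p,(780,600))[:,:,::-1])"
```

```text
38.65 [ 0.6528 -0.0721  0.0741] [180.   -0.  -26.7]
large 1078 a [-4.8 52.8] b [-25.8  27.5] z 46.6 [23.9  0.4] [54.8 61.3] 89.8
stop 396 a [51.5 65.2] b [-53.2  54.4] z 35.5 [58.1  0.4] [109.9  14.7] 89.2
small 613 a [-32.2  16.9] b [-25.5  27.5] z 33.3 [-8.3  0.8] [54.8 50.7] 89.8
chock 541 a [-33.7  -8.2] b [-26.5  28.4] z 24.6 [-21.1   0.9] [56.1 26.1] 89.9
[327. 132.] 479 zt 52.0 all [675.8  -5.7] [40.2 40.5] 65.4 | top [675.6  -5.4] [39.9 39.8] 20.2
[387. 147.] 83 zt 24.6 all [ 654.2 -105.8] [32.1 10.1] 65.2 | top [ 657.9 -105.3] [27.3  4.8] 74.2
[397. 205.] 1108 zt 26.2 all [ 559.4 -121.9] [70.7 71.6] 33.6 | top [ 558.7 -121.8] [43.3 44.7] 44.5
```

View pics/t10c.png

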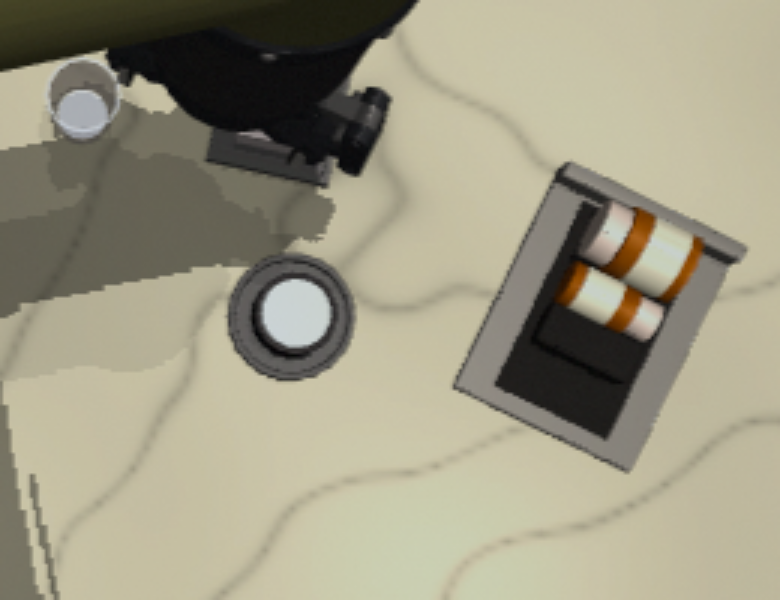

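The row is tight and centred along the stop, with the chock at crop (580,350) against the small bottle. The disc is centred, the beaker has not moved, and the gripper touches nothing. Handing in.

```bash
python3 -c "
from workcell import robot
print(robot.sign_off())"
```

```text
the job is handed in; nothing more can be done
None
```

The job is handed in at about 39 s. By the depth images, the disc and cell holder sit flat within about 1 mm of centre; the large bottle, small bottle and chock lie tight against the stop, within about 1 mm of centre along it. The gripper is clear of everything; the beaker has not moved, and the screwdriver was never approached but was out of view at the last check.

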